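# Lay out the fossil display board

## Task

Finish laying out the museum display board, whose brass-strip front edge faces the robot: stand the wooden riser block midway between the white plinth and the mounted fish slab, in line with them and square to the board, centre the smaller ammonite on top of the riser and the larger ammonite on top of the plinth. Lay the caption block centred in front of the plinth and the trilobite centred in front of the fish slab, each lengthwise along the front edge with about 25 mm of clear board between it and the plinth or slab. Everything stays face up; set the fossils down without dropping them, and leave the unprepared nodule where it lies.

Things in the scene. Friction and masses are not known exactly. Their poses are not given: they have to be found in the camera images.
- board: Fixed blue-grey display board on the 4 mm cream bench mat, 230 mm deep (x), 350 wide (y), 12 thick; brass strip along its front edge. Origin: centre of its underside; x points from the front edge (-x side, facing the robot) to the back, y to the left as seen from the robot. Turned by up to 0.2 rad. Its top is 16 mm above the bench.
- plinth: White square plinth, fixed on the board, 84 x 84 mm, 50 high. Origin: centre of its underside, on the board's top; axes parallel to the board's. It stands 35 mm behind the board's middle and 115 mm to the left or right; the fish slab has the other place, so the two centres are 230 mm apart along the board's y.
- slab: Mounted fish slab: sawn sandy-yellow limestone block, 84 x 84 x 40 mm high, with a dark brown fossil fish on its top and a small steel clip at each side (reaching 51 mm from its centre), fixed on the board in line with the plinth. Origin at the centre of its underside, on the board's top; axes parallel to the board's.
- riser: Loose brown wooden riser block, 60 x 60 mm, 28 mm high, about 75 g. Origin at the centre of its underside; z up, x and y along its sides.
- ammonite_large: The larger of two brown ammonites: ribbed spiral shell on a round of grey stone, lying flat, spiral upward, 62 mm diameter, 22 mm high overall, the round straight-sided for its lower 13 mm; about 130 g. Origin at the centre of its underside; z up.
- ammonite_small: The smaller of the two brown ammonites, of the same look: 42 mm diameter, 17 mm high overall, the round of stone straight-sided for its lower 10 mm; about 45 g. Origin at the centre of its underside; z up.
- trilobite: Black ribbed trilobite on an oblong pale grey stone base, 58 mm long (x) x 40 mm wide (y), base 13 mm high, about 18 mm high with the fossil; about 60 g. Origin at the centre of its underside; z up, x along its length towards the head. It may point either way along the board.
- caption: Caption block: black bar with a blank white face and a green end band on top, 60 mm long (x) x 26 mm wide (y) x 16 mm high, about 32 g. Origin at the centre of its underside; z up, x along its length. It may point either way along the board.
- nodule: Unprepared dark grey faceted lump of rock, about 56 x 48 x 42 mm, no fossil showing; leave it. Origin under it, at the mat's top. It and the five loose things lie in any order, turned any way, face up, on the bench mat (top 4 mm above the bench), three left and three right of the board, at least 95 mm apart centre to centre.

How it is judged:
By the outcome, as a careful person would: the job done as asked, in the order asked, and still so for the second after the job is handed in, with the robot touching nothing.
It also fails if it takes over 128 s, if anything falls off the work surface, if the arm or the gripper's body presses on something with over 40 N, if the wrist force passes 120 N, or if a joint passes its speed limit or range.

## Robot

A 7-joint arm with a two-finger parallel gripper is mounted at the origin on the work surface. World frame = base frame: x ahead of the robot, y to its left, z up, the work surface at z = 0. Lengths are in m, angles in rad, forces in N, time in s.
With the tool pointing down it reaches from about 0.35 to 0.9 m from the base axis. Payload 19.9 kg.
Tool frame: the origin (TCP) lies between the finger pads; the fingertips stand 25 mm ahead of it and the grasp point (between the pads) lies 6 mm ahead of it; z points along the fingers, y is the line along which they close (so a half turn about z gives the same grasp; the last joint's range is limited). The gripper opens to 94 mm and grips with 3 to 60 N. Pads are 16 mm wide; open, the fingers measure 119 mm over their backs; the gripper's body (75 mm by 177 mm) begins 78 mm behind the grasp point.
Start: joints at [-1.306, 0.417, -0.01, 1.614, 0.005, 1.111, -0.053], TCP at [0.188, 0.596, 0.23] pointing down, gripper open.
Joint ranges: [-2.81, 2.81], [-0.39, 2.02], [-1.27, 1.25], [0.06, 2.57], [-1.19, 4.33], [0.19, 2], [-2.82, 2.82]. Speed limits (rad/s): [1.89, 1.89, 2.39, 2.39, 3.01, 3.01, 3.01].

## Interface

Orientations are given as a unit quaternion [w, x, y, z].
In Python, from station import arm gives the robot as it stands.
- The arm moves only by the tool send_rows, never from a script. Its arguments are lists of equal length, an entry for each row: "travel": the shift along the tool's x, y, z as a fraction of full scale, a list of three; "rot": the turn, a rotation vector about the tool's x, y, z as a fraction of full scale, a list of three; "hand": the opening, from 0 (shut) to 1 (fully open). In form: {"travel": [[x, y, z], ...], "rot": [[rx, ry, rz], ...], "hand": [hand, ...]}. A call has exactly 10 rows; each row is the pose to reach, as a shift and turn from the pose commanded when the call began, along the tool's axes at that moment; what a row does not reach only later rows make up. Full scale, the value 1, is 0.4 m for a shift and 60 degrees for a turn. A row lasts 1/10 s, in which the tool goes at most 50 mm and 8.59 degrees, less where a joint would pass 70% of its speed; a pose out of reach is approached as far as the arm can. A call with a number of a shift or a turn outside -1 to 1 is refused whole. A call with a gripper value outside its range is refused whole. The fingers move at their own pace and stop on an object; "newtons" is the grip in N (left out, the last holds). Time passes only in rows, so rows that repeat a pose let the fingers close, or fill a call up. It gives the time, the measured TCP pose, the force, the opening and the grip force at its end, in the units of the state.
- arm.state(): the state, without advancing time (a new reading comes with each control period).
- arm.snapshot(name): name is "scene" or "side" or "wrist"; returns (picture, depth): 384x512x3 uint8, blue, green, red; 384x512 float32, m along the optical axis (not along the pixel's ray), 0 where there is no reading.
- arm.camera_info(name): a dict with "fovy" (degrees; the focal length in pixels is half the picture's height over the tangent of half this angle, whatever the lens; pixels are square), "cx", "cy" (the principal point, pixels), "R" (3x3) and "t" (3): a world point X has camera coordinates R X + t. Camera axes: x right, y down, z forward; pixel columns grow to the right and rows downward; lengths in m; the calibration is good to about 2 mm. The wrist camera is an equidistant fisheye: a pixel r from the principal point sees the ray r / f radians off the axis. A picture is of the moment at which its call begins: read the wrist's pose just before it. camera_info takes no time and is no camera call; for the wrist camera it gives the pose at the moment of the call.
- arm.job_done(): hands the job in; it is judged then, once.
The state is a dict: "clock": time; "q": joint angles; "joint_velocities": joint speeds; "effort": joint torques, N m; "eef_pos": TCP position; "orientation": TCP orientation; "wrist_force": force on the tool from outside, world axes, zero at the start; "ft_torque": the same for the moment, N m; "finger_gap": finger opening in m; "grasp_force": force on a finger pad.
Only numpy, scipy, OpenCV 4.12 (cv2) and the standard library are available. Lean on these libraries where they do the work, as an engineer would, in place of code of your own. Each camera call takes 0.05 s, during which the arm holds its last target. There are 200 camera calls.

## Working session

There is one attempt and no reset: what is moved stays moved. The work goes in short steps, Python scripts to look and compute and a tool call to move; the robot and the scene stay as the last step left them, time stands still between calls to the robot, and variables do not carry over. Pictures are saved under pics/ and viewed, at most 14 in all, crops included, and the job is handed in when it is done.

Besides the shell and the picture viewer there is one more tool, called after "Request:" as a command line: name --argument value ..., lists and objects as JSON in quotes. send_rows: Moves the arm, as the interface text tells. Shift numbers are shares of 0.4 m and turn numbers shares of 60 degrees, none past 1 either way. Its arguments: {"type":"object","properties":{"travel":{"type":"array","items":{"type":"array","items":{"type":"number"}}},"rot":{"type":"array","items":{"type":"array","items":{"type":"number"}}},"hand":{"type":"array","items":{"type":"number"}},"newtons":{"type":"number"}},"required":["travel","rot","hand"]}

```bash
ls; mkdir -p pics; python3 - <<'E'
from station import arm
import cv2,numpy as np
s=arm.state();print(s)
for n in("scene","side"):
    c=arm.camera_info(n);print(n,c)
    p,d=arm.snapshot(n);cv2.imwrite(f"pics/{n}0.png",p);np.save(f"pics/{n}0.npy",d)
E
```

```text
pics
{'clock': 0.0, 'q': array([-1.30648759,  0.41797872, -0.01031524,  1.61414551,  0.00469519,
        1.1106953 , -0.05301613]), 'joint_velocities': array([-0.00223921, -0.00024124,  0.00098878, -0.00052589, -0.00018183,
        0.00072574, -0.00102656]), 'effort': array([-1.50559379e-03, -8.51247597e+01,  6.38608430e-01, -4.25994551e+01,
       -4.88310435e-02,  1.87045382e-02,  8.51494610e-05]), 'eef_pos': array([0.18806614, 0.59568345, 0.2298343 ]), 'orientation': array([-5.13286821e-05,  1.52308707e-01,  9.88332786e-01, -5.99257405e-04]), 'wrist_force': array([-0.8291683 , -0.08310239, -0.60235415]), 'ft_torque': array([-0.00367532,  0.00060094, -0.00163902]), 'grasp_force': 0.0, 'finger_gap': 0.09371022811546206}
scene {'fovy': 45.124044186925616, 'cx': 249.58117514019003, 'cy': 196.58962519866412, 'R': array([[ 0.4396204 ,  0.89802238,  0.017021  ],
       [ 0.64617718, -0.30305539, -0.70043735],
       [-0.62385011,  0.31892513, -0.7135109 ]]), 't': array([-0.22677681, -0.30132777,  1.53579512])}
side {'fovy': 42.12432909983998, 'cx': 256.6660339518933, 'cy': 189.0286577508019, 'R': array([[-0.98445325, -0.17523378,  0.01203806],
       [-0.12350658,  0.64186226, -0.7568084 ],
       [ 0.12489163, -0.74652927, -0.65352592]]), 't': array([0.52406077, 0.09679375, 1.19661391])}
```

```bash
python3 - <<'E'
import cv2
for n in("scene","side"):
    p=cv2.imread(f"pics/{n}0.png");cv2.imwrite(f"pics/{n}0b.png",cv2.resize(p,(800,600),interpolation=cv2.INTER_CUBIC))
E
```

```text
(no output)
```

View pics/scene0b.png

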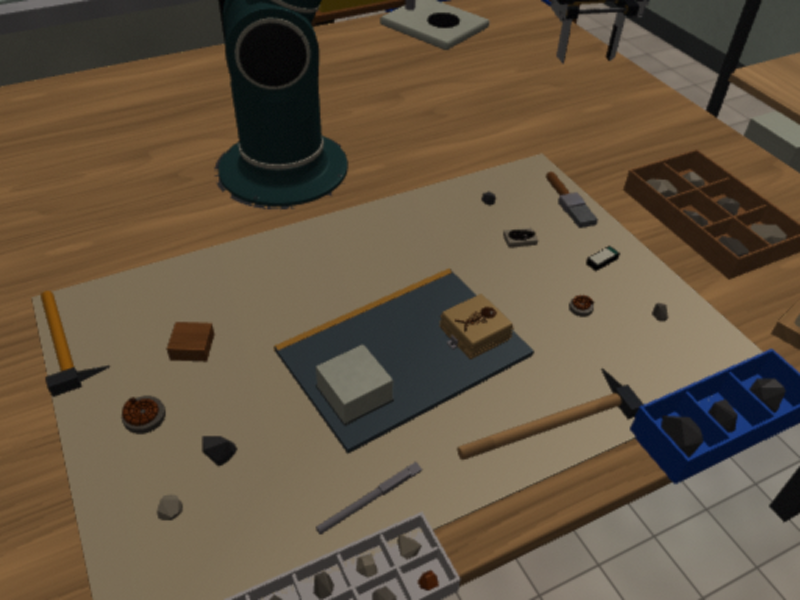

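View pics/side0b.png

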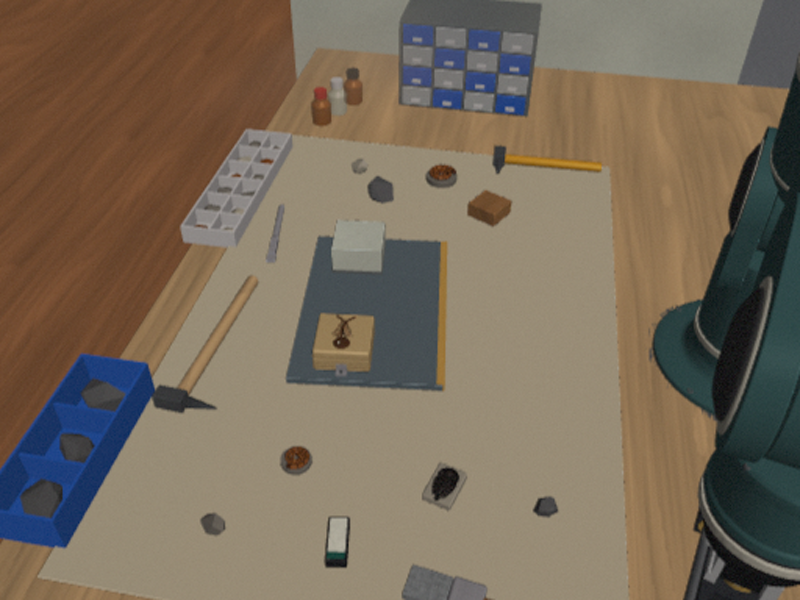

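The scene view (800x600) shows, on the robot's right, the riser (190,341), large ammonite (143,413) and nodule (218,449). On the left are the trilobite (520,237), caption (603,258) and small ammonite (582,304). The plinth is at (354,382) and the slab at (477,325), with the brass edge towards the robot. The side view agrees.

```bash
cat > h.py <<'E'
import numpy as np,cv2
from station import arm
def cloud(c,d,fish=False):
    f=192/np.tan(np.radians(c["fovy"])/2)
    v,u=np.mgrid[0:384,0:512]; x=(u-c["cx"])/f; y=(v-c["cy"])/f
    if fish:
        r=np.hypot(x,y)+1e-9; k=np.tan(np.minimum(r,1.3))/r; x=x*k;y=y*k
    P=np.stack([x*d,y*d,d],-1)-np.asarray(c["t"])
    return P@np.asarray(c["R"])
def px(c,u,v,z,fish=False):
    f=192/np.tan(np.radians(c["fovy"])/2); x=(u-c["cx"])/f; y=(v-c["cy"])/f
    if fish:
        r=np.hypot(x,y)+1e-9; k=np.tan(r)/r; x*=k;y*=k
    R=np.asarray(c["R"]);o=-R.T@c["t"];w=R.T@np.array([x,y,1.]); return o+w*(z-o[2])/w[2]
E
python3 - <<'E'
from h import *
seeds={n:tuple(np.array(p)*.64) for n,p in dict(riser=(190,335),aml=(143,412),nod=(218,445),tri=(520,236),cap=(603,257),ams=(582,303),plinth=(354,375),slab=(477,320)).items()}
sp={}
for n in("scene","side"):
    c=arm.camera_info(n);d=np.load(f"pics/{n}0.npy");P=cloud(c,d);ok=d>0
    if n=="scene":
        for k,(u,v) in seeds.items(): sp[k]=P[int(v),int(u)]
    mat=ok&(abs(P[...,2]-.004)<.006)
    print(n,"mat z",np.median(P[mat][:,2]),"noise",P[mat][:,2].std())
    for k,s in sp.items():
        base=.016 if k in("plinth","slab") else .004
        R=.07 if base>.01 else .045
        m=ok&(np.hypot(P[...,0]-s[0],P[...,1]-s[1])<R)&(P[...,2]>base+.006)
        q=P[m];
        if len(q)<5: print(k,s,"none");continue
        h=np.percentile(q[:,2],90); t=q[q[:,2]>(h-.006)]
        r=cv2.minAreaRect((t[:,:2]*1000).astype(np.float32))
        print(k,np.round(s*1000),"top",round(h*1000,1),"n",len(t),"mean",np.round(t.mean(0)*1000,1),"rect",np.round(r[0],1),np.round(r[1],1),round(r[2],1))
    b=ok&(abs(P[...,2]-.016)<.003)&(np.hypot(P[...,0]-(sp["plinth"][0]+sp["slab"][0])/2,P[...,1]-(sp["plinth"][1]+sp["slab"][1])/2)<.25)
    b=cv2.morphologyEx(b.astype(np.uint8),cv2.MORPH_OPEN,np.ones((3,3)))>0
    r=cv2.minAreaRect((P[b][:,:2]*1000).astype(np.float32));print("board",r)
print(arm.camera_info("wrist"))
E
```

```text
scene mat z 0.0018287124574423832 noise 0.002268349812794802
riser [ 423. -311.   33.] top 32.3 n 455 mean [ 424.  -312.4   30.5] rect [ 422.7 -312.2] [61.  63.5] 62.6
aml [ 527. -412.   16.] top 23.7 n 307 mean [ 529.  -416.2   21.5] rect [ 529.8 -414.9] [52.  51.5] 70.1
nod [ 649. -331.   43.] top 38.9 n 129 mean [ 646.5 -332.3   37.3] rect [ 644.4 -331.9] [36.8 25.8] 75.9
tri [428. 311.  20.] top 20.2 n 150 mean [423.6 316.3  17.7] rect [422.7 317.1] [58.2 42.8] 76.4
cap [535. 423.  14.] top 20.8 n 139 mean [538.5 422.4  18.8] rect [537.7 424.1] [27.7 64.6] 11.8
ams [615. 318.  13.] top 19.4 n 107 mean [619.5 315.2  17. ] rect [619.2 315.8] [32.6 36.9] 14.6
plinth [ 634. -119.   65.] top 66.4 n 1072 mean [ 632.1 -118.5   64.7] rect [ 630.7 -117.1] [87.5 85.3] 6.8
slab [605. 109.  55.] top 56.7 n 808 mean [604.8 108.9  54.8] rect [603.1 110.6] [85.2 86.5] 7.9
board ((614.810546875, -4.920379638671875), (312.7283020019531, 349.67352294921875), 9.380386352539062)
side mat z 0.0022731898330153304 noise 0.0021714420957837464
riser [ 423. -311.   33.] top 31.2 n 249 mean [ 420.2 -304.7 
[... 436 characters left out ...]
1 62.9] 10.1
ams [615. 318.  13.] top 19.6 n 198 mean [615.8 321.1  17.3] rect [615.7 321.5] [38.5 35.9] 46.5
plinth [ 634. -119.   65.] top 65.5 n 635 mean [ 626.8 -109.3   63.8] rect [ 627.3 -112.1] [84.1 89.6] 6.7
slab [605. 109.  55.] top 56.3 n 920 mean [598.8 118.1  54.4] rect [599.4 114.9] [84.  87.4] 6.6
board ((577.912109375, -1.0977020263671875), (230.9119110107422, 349.3038330078125), 7.046627044677734)
{'fovy': 65.70646984690485, 'cx': 258.44346820547264, 'cy': 188.3929195563187, 'R': array([[ 0.30120257,  0.95355868, -0.00168783],
       [ 0.9214539 , -0.29060522,  0.25782032],
       [ 0.24535631, -0.0792114 , -0.96619141]]), 't': array([-0.62435595, -0.02665075,  0.39141959])}
```

Request:
send_rows --travel '[[-0.97,-0.31,0],[-0.97,-0.31,0],[-0.97,-0.31,0],[-0.97,-0.31,0],[-0.97,-0.31,0],[-0.97,-0.31,0],[-0.97,-0.31,0],[-0.97,-0.31,0],[-0.97,-0.31,0],[-0.97,-0.31,0]]' --rot '[[0,0,0],[0,0,0],[0,0,0],[0,0,0],[0,0,0],[0,0,0],[0,0,0],[0,0,0],[0,0,0],[0,0,0]]' --hand '[1,1,1,1,1,1,1,1,1,1]'

```text
clock: 1.1
eef_pos: [0.5219, 0.3594, 0.2299]
orientation: [-0.0, 0.154, 0.988, -0.0]
wrist_force: [-0.9, 0.7, -0.6]
finger_gap: 0.0938
grasp_force: 0.0
```

```bash
cat >> h.py <<'E'
def wsnap(name):
    s=arm.state();c=arm.camera_info("wrist");p,d=arm.snapshot("wrist")
    cv2.imwrite(f"pics/{name}.png",p);np.savez(f"pics/{name}.npz",d=d,**{k:np.asarray(v) for k,v in c.items()})
    print(np.round(s["eef_pos"],4),np.round(s["orientation"],4),s["clock"],np.round(s["q"],2));return c,p,d
def ortho(name,x0,x1,y0,y1,z,mm=1.0):
    c=np.load(f"pics/{name}.npz");p=cv2.imread(f"pics/{name}.png");f=192/np.tan(np.radians(float(c["fovy"]))/2)
    X,Y=np.meshgrid(np.arange(x1,x0,-mm/1000),np.arange(y1,y0,-mm/1000),indexing="ij")
    Q=np.stack([X,Y,np.full_like(X,z)],-1)@c["R"].T+c["t"]
    r=np.hypot(Q[...,0],Q[...,1]);k=f*np.arctan2(r,Q[...,2])/r
    return cv2.remap(p,(Q[...,0]*k+c["cx"]).astype(np.float32),(Q[...,1]*k+c["cy"]).astype(np.float32),cv2.INTER_CUBIC)
E
python3 - <<'E'
from h import *
c,p,d=wsnap("w1");print(c["t"])
P=cloud(c,d,True);m=(d>0)&(abs(P[...,2])<.01);print(np.median(P[m][:,2]),P[m][:,2].std())
o=ortho("w1",.36,.68,.24,.50,.018,.5);print(o.shape)
for y in range(0,o.shape[1],100): cv2.line(o,(y,0),(y,o.shape[0]),(0,255,255),1)
for y in range(0,o.shape[0],100): cv2.line(o,(0,y),(o.shape[1],y),(0,255,255),1)
cv2.imwrite("pics/w1o.png",o[:600])
E
```

```text
[0.5219 0.3594 0.2299] [-1.000e-04  1.538e-01  9.881e-01 -5.000e-04] 1.1 [-0.75  0.44  0.14  1.59 -0.06  1.12  0.66]
[-0.50074458 -0.40150161  0.29121391]
0.003689279013847941 0.0017540642201168278
(641, 520, 3)
```

View pics/w1o.png

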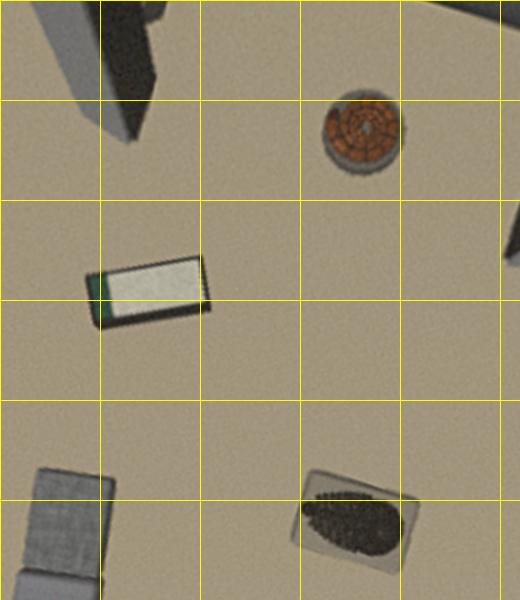

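The orthophoto of the left group (0.5 mm/px, x = 0.68 − row/2000, y = 0.50 − col/2000) shows three things:
- Small ammonite at (363,132), about x 0.614, y 0.318.
- Caption centred near (150,290), with its green end towards +y.
- Trilobite near (357,522).

Next are the board and the right group.

Request:
send_rows --travel '[[-0.37,-0.83,-0.12],[-0.37,-0.83,-0.12],[-0.37,-0.83,-0.12],[-0.37,-0.83,-0.12],[-0.37,-0.83,-0.12],[-0.37,-0.83,-0.12],[-0.37,-0.83,-0.12],[-0.37,-0.83,-0.12],[-0.37,-0.83,-0.12],[-0.37,-0.83,-0.12]]' --rot '[[0,0,0],[0,0,0],[0,0,0],[0,0,0],[0,0,0],[0,0,0],[0,0,0],[0,0,0],[0,0,0],[0,0,0]]' --hand '[1,1,1,1,1,1,1,1,1,1]'

```text
clock: 2.15
eef_pos: [0.5617, 0.0019, 0.2783]
orientation: [-0.0, 0.151, 0.989, 0.0]
wrist_force: [0.8, 0.3, -0.1]
finger_gap: 0.0941
grasp_force: 0.0
```

```bash
python3 - <<'E'
from h import *
c,p,d=wsnap("w2")
o=ortho("w2",.44,.72,-.20,.20,.016,.5);print(o.shape)
cv2.imwrite("pics/w2o.png",o[:600,:800])
E
```

```text
[0.5617 0.0019 0.2783] [-2.000e-04  1.512e-01  9.885e-01  3.000e-04] 2.15 [-0.3   0.27  0.3   1.73 -0.09  1.16  1.29]
(560, 800, 3)
```

View pics/w2o.png

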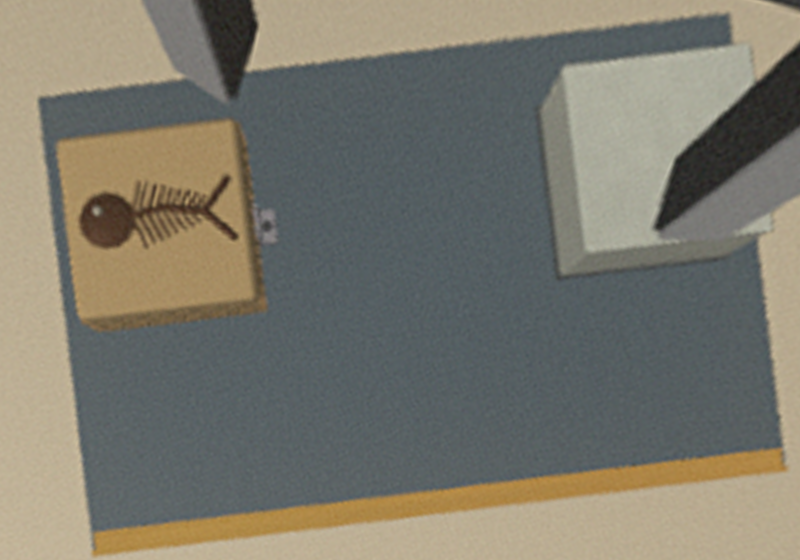

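The board view (x = 0.72 − row/2000, y = 0.20 − col/2000 at z = 16 mm) shows board corners at (40,98), (730,14), (786,469) and (94,555). These give a centre near (0.578, −0.006) and a yaw of about 0.122 rad. The slab is on the left and the plinth on the right.

Request:
send_rows --travel '[[-0.13,-0.91,0.1],[-0.13,-0.91,0.1],[-0.13,-0.91,0.1],[-0.13,-0.91,0.1],[-0.13,-0.91,0.1],[-0.13,-0.91,0.1],[-0.13,-0.91,0.1],[-0.13,-0.91,0.1],[-0.13,-0.91,0.1],[-0.13,-0.91,0.1]]' --rot '[[0,0,0],[0,0,0],[0,0,0],[0,0,0],[0,0,0],[0,0,0],[0,0,0],[0,0,0],[0,0,0],[0,0,0]]' --hand '[1,1,1,1,1,1,1,1,1,1]'

```text
clock: 3.2
eef_pos: [0.503, -0.361, 0.2381]
orientation: [-0.0, 0.151, 0.988, 0.0]
wrist_force: [0.3, 0.3, -0.2]
finger_gap: 0.094
grasp_force: 0.0
```

```bash
python3 - <<'E'
from h import *
c,p,d=wsnap("w3")
o=ortho("w3",.36,.68,-.48,-.24,.018,.5)
# board fit
b=cv2.cvtColor(ortho("w2",.40,.76,-.24,.24,.016,.5),cv2.COLOR_BGR2HSV)
b3=ortho("w2",.40,.76,-.24,.24,.016,.5).astype(int)
sand=(b3[...,2]-b3[...,0]>12)  # warm
gold=(b[...,1]>130)
def xy(r,c): return .76-r*.0005,.24-c*.0005
# edges: back edge cols (in this img offset 80,80)
def scan(cols=None,rows=None,rng=None):
    pts=[]
    L=b3[...,0]-b3[...,2]
    for k in (cols if cols is not None else rows):
        prof=cv2.GaussianBlur((L[rng[0]:rng[1],k] if cols is not None else L[k,rng[0]:rng[1]]).astype(np.float32).reshape(1,-1),(7,1),0).ravel()
        g=abs(np.diff(prof));i=np.argmax(g)+.5+rng[0]
        pts.append(xy(i,k) if cols is not None else xy(k,i))
    pts=np.array(pts)
    return cv2.fitLine(pts.astype(np.float32),cv2.DIST_HUBER,0,.0005,.0005).ravel()
E_=dict(back=scan(cols=range(340,780,5),rng=(80,190)),right=scan(rows=range(330,520,5),rng=(810,880)),left=scan(rows=range(200,580,5),rng=(105,190)),goldback=scan(cols=range(200,820,5),rng=(500,640)))
for k,v in E_.items():
    print(k,np.round(v,4),"angle",np.arctan2(v[1],v[0]) )
E
```

```text
[ 0.503  -0.361   0.2381] [-2.000e-04  1.513e-01  9.885e-01  5.000e-04] 3.2 [ 0.24  0.43  0.45  1.63 -0.2   1.13  2.01]
back [ 0.1215 -0.9926  0.6983 -0.0388] angle -1.4489608
right [ 0.9925  0.1223  0.5452 -0.185 ] angle 0.12263567
left [0.9974 0.0718 0.564  0.1644] angle 0.07187224
goldback [ 0.1217 -0.9926  0.4747 -0.0138] angle -1.4487492
```

```bash
python3 - <<'E'
from h import *
def show(n,mask,x1,y1,mm=.5):
    n_,l,s,ce=cv2.connectedComponentsWithStats(mask.astype(np.uint8))
    for i in range(1,n_):
        if s[i,4]>800:
            q=np.argwhere(l==i);w=np.c_[x1-q[:,0]*mm/1000,y1-q[:,1]*mm/1000]*1000
            r=cv2.minAreaRect(w.astype(np.float32));print(n,s[i,4]*mm*mm,np.round(r[0],1),np.round(r[1],1),round(r[2],1),"cent",np.round(w.mean(0),1))
# caption: white/green+black top at z .020
a=ortho("w1",.36,.68,.24,.50,.020,.5);v=a.max(-1).astype(int);sat=cv2.cvtColor(a,cv2.COLOR_BGR2HSV)[...,1]
show("cap white",cv2.morphologyEx(((sat<45)&(v>170)).astype(np.uint8),cv2.MORPH_OPEN,np.ones((5,5))),.68,.50)
a=ortho("w3",.36,.68,-.48,-.24,.018,.5);cv2.imwrite("pics/w3o.png",a)
print("slab/plinth")
for k,z in(("w2",.056),):
    a=ortho(k,.44,.72,-.22,.20,z,.5);h=cv2.cvtColor(a,cv2.COLOR_BGR2HSV);cv2.imwrite("pics/w2slab.png",a)
a=ortho("w3",.36,.56,-.40,-.24,.032,.5);h=cv2.cvtColor(a,cv2.COLOR_BGR2HSV)
show("riser",(h[...,1]>110)&(h[...,0]<20),.56,-.24)
E
```

```text
cap white 847.0 [535.7 422. ] [20.  44.6] 10.0 cent [535.5 422. ]
slab/plinth
riser 354.5 [ 524.5 -393.8] [12.5 39. ] 90.0 cent [ 524.4 -394.8]
riser 3408.5 [ 420.5 -310.3] [58.8 58.7] 61.8 cent [ 420.6 -310.4]
```

View pics/w3o.png

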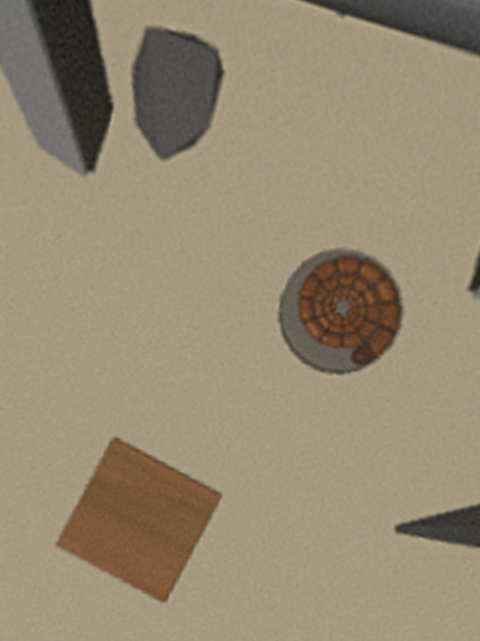

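The right group picture (x = 0.68 − row/2000, y = −0.24 − col/2000) shows the large ammonite as a circle at (341,311) with radius 62 px, so (0.5245, −0.4105). The riser corners are (114,437), (221,494), (166,602) and (57,545), and the nodule is at (178,92).

```bash
python3 - <<'E'
from h import *
c=np.load("pics/w2.npz");o=-c["R"].T@c["t"];print(o)
def up(col,row,z,x1=.72,y1=.20,z0=.016,o=o):
    p=np.array([x1-row*.0005,y1-col*.0005,z0]);return (o+(p-o)*(z-o[2])/(z0-o[2]))[:2]
ex=np.array([.9926,.1217]);ey=np.array([-.1217,.9926])
for n,z,q in(("slab",.056,[(57,141),(235,121),(258,300),(80,319)]),("plinth",.066,[(563,68),(750,45),(772,230),(583,252)])):
    P=np.array([up(*k,z) for k in q]);m=P.mean(0);print(n,np.round(P,4).tolist(),m,"sides",np.linalg.norm(P-np.roll(P,1,0),axis=1),"board",m@ex-.5734,m@ey+.0755)
c=np.load("pics/w1.npz");o1=-c["R"].T@c["t"]
print("ams",up(363,132,.012,.68,.5,.018,o1))
for n,z,q in(("cap",.020,[(88,275),(203,257)]),("tri",.017,[(312,471),(418,500),(401,574),(291,543)])):
    P=np.array([up(*k,z,.68,.5,.018,o1) for k in q]);e=P-np.roll(P,1,0);print(n,P.mean(0),np.linalg.norm(e,axis=1),np.degrees(np.arctan2(e[:,1],e[:,0])))
c=np.load("pics/w3.npz");o3=-c["R"].T@c["t"];print("aml",up(341,311,.015,.68,-.24,.018,o3))
P=np.array([up(*k,.032,.68,-.24,.018,o3) for k in [(114,437),(221,494),(166,602),(57,545)]]);e=P-np.roll(P,1,0);print("riser",P.mean(0),np.linalg.norm(e,axis=1),np.degrees(np.arctan2(e[:,1],e[:,0])))
E
```

```text
[0.49013924 0.02439863 0.43246448]
slab [[0.6342, 0.1574], [0.6432, 0.0769], [0.5623, 0.0665], [0.5537, 0.147]] [0.59837479 0.11194775] sides [0.08112069 0.0809581  0.08156896 0.08090888] board 0.03417085479048776 0.11379712953551947
plinth [[0.6625, -0.0688], [0.6726, -0.1511], [0.5912, -0.1607], [0.5815, -0.0776]] [ 0.62695765 -0.11454297] sides [0.08143147 0.08289453 0.08196812 0.08371595] board 0.03497828485887866 -0.11449609412301738
ams [0.61667947 0.31745125]
cap [0.54647294 0.42700537] [0.05788208 0.05788208] [ 98.89585697 -81.10414303]
tri [0.41891383 0.32208545] [0.03760245 0.05509782 0.03806752 0.05729848] [ -16.26020471 -105.30084557  167.06194368   74.26119856]
aml [ 0.52524556 -0.41107649]
riser [ 0.42067108 -0.31082914] [0.05877494 0.05834972 0.05833185 0.05920101] [ -27.82409638 -118.04468695  153.01210942   62.39332215]
```

```bash
cat > go.py <<'E'
# python3 go.py x y z phi_deg ... : fractions of travel/rot from the present pose
import sys,numpy as np
from scipy.spatial.transform import Rotation as Ro
from station import arm
s=arm.state();q=s["orientation"];R=Ro.from_quat(np.r_[q[1:],q[0]])
ph=np.degrees(np.arctan2(*R.as_matrix()[[1,0],0]))
print("at",np.round(s["eef_pos"],4),"phi",round(ph,2),"F",np.round(s["wrist_force"],1),"gap",round(s["finger_gap"],4),"t",s["clock"],"q7",round(s["q"][6],2))
a=np.array(list(map(float,sys.argv[1:]))).reshape(-1,4)
for x,y,z,p in a:
    d=R.inv().apply(np.array([x,y,z])-s["eef_pos"])/.4
    D=Ro.from_matrix([[np.cos(np.radians(p)),np.sin(np.radians(p)),0],[np.sin(np.radians(p)),-np.cos(np.radians(p)),0],[0,0,-1]])
    print("travel",np.round(d,4),"rot",np.round((R.inv()*D).as_rotvec()/np.radians(60),4))
E
python3 go.py .4206 -.3105 .08 152 .4206 -.3105 .033 152
```

```text
at [ 0.5033 -0.3606  0.2383] phi 162.64 F [ 0.6  0.3 -0.4] gap 0.0939 t 3.25 q7 2.01
travel [0.2346 0.0577 0.3958] rot [ 0.0009 -0.0003  0.1774]
travel [0.2345 0.0575 0.5133] rot [ 0.0009 -0.0003  0.1774]
```

Request:
send_rows --travel '[[0.235,0.058,0.2],[0.235,0.058,0.3],[0.235,0.058,0.395],[0.235,0.058,0.395],[0.235,0.058,0.42],[0.235,0.058,0.45],[0.235,0.058,0.48],[0.235,0.058,0.5],[0.235,0.058,0.513],[0.235,0.058,0.513]]' --rot '[[0,0,0.177],[0,0,0.177],[0,0,0.177],[0,0,0.177],[0,0,0.177],[0,0,0.177],[0,0,0.177],[0,0,0.177],[0,0,0.177],[0,0,0.177]]' --hand '[1,1,1,1,1,1,1,1,1,1]'

```text
clock: 4.25
eef_pos: [0.4194, -0.3127, 0.0331]
orientation: [-0.0, 0.243, 0.97, -0.0]
wrist_force: [-0.3, 0.4, 0.2]
finger_gap: 0.0939
grasp_force: 0.0
```

Request:
send_rows --travel '[[0,0,0],[0,0,0],[0,0,0],[0,0,0],[0,0,0],[0,0,0],[0,0,0],[0,0,-0.05],[0,0,-0.15],[0,0,-0.2]]' --rot '[[0,0,0],[0,0,0],[0,0,0],[0,0,0],[0,0,0],[0,0,0],[0,0,0],[0,0,0],[0,0,0],[0,0,0]]' --hand '[0.75,0.68,0.6,0.55,0.55,0.55,0.55,0.55,0.55,0.55]' --newtons 15

```text
clock: 5.25
eef_pos: [0.4196, -0.3132, 0.1155]
orientation: [0.001, 0.243, 0.97, -0.0]
wrist_force: [-0.4, -0.5, -1.6]
finger_gap: 0.06
grasp_force: 15.0
```

```bash
python3 go.py .6128 -.001 .112 187 .6128 -.001 .047 187
```

```text
at [ 0.4196 -0.3132  0.1155] phi 151.83 F [-0.4 -0.5 -1.6] gap 0.06 t 5.25 q7 1.89
travel [-0.0574  0.916   0.0084] rot [-0.0008  0.0014 -0.5861]
travel [-0.0572  0.916   0.1709] rot [-0.0008  0.0014 -0.5861]
```

Request:
send_rows --travel '[[-0.057,0.916,0.008],[-0.057,0.916,0.008],[-0.057,0.916,0.008],[-0.057,0.916,0.008],[-0.057,0.916,0.008],[-0.057,0.916,0.008],[-0.057,0.916,0.008],[-0.057,0.916,0.008],[-0.057,0.916,0.008],[-0.057,0.916,0.008]]' --rot '[[0,0,-0.586],[0,0,-0.586],[0,0,-0.586],[0,0,-0.586],[0,0,-0.586],[0,0,-0.586],[0,0,-0.586],[0,0,-0.586],[0,0,-0.586],[0,0,-0.586]]' --hand '[0.55,0.55,0.55,0.55,0.55,0.55,0.55,0.55,0.55,0.55]'

```text
clock: 6.25
eef_pos: [0.6117, -0.0012, 0.1097]
orientation: [-0.0, -0.061, 0.998, -0.0]
wrist_force: [-0.6, -0.2, -0.2]
finger_gap: 0.0599
grasp_force: 15.0
```

```bash
python3 go.py .6128 -.001 .0457 187; python3 -c "
from h import *
c,p,d=wsnap('w4')
o=ortho('w4',.50,.70,-.20,.20,.066,.5);cv2.imwrite('pics/w4o.png',o)
"
```

```text
at [ 0.6117 -0.0012  0.1097] phi -173.0 F [-0.6 -0.2 -0.2] gap 0.0599 t 6.25 q7 1.77
travel [-0.0028  0.0002  0.1601] rot [-0.0007 -0.0008 -0.0001]
[ 0.6117 -0.0012  0.1097] [-4.000e-04 -6.100e-02  9.981e-01 -4.000e-04] 6.25 [-0.23  0.54  0.24  1.75 -0.16  0.87  1.77]
```

View pics/w4o.png

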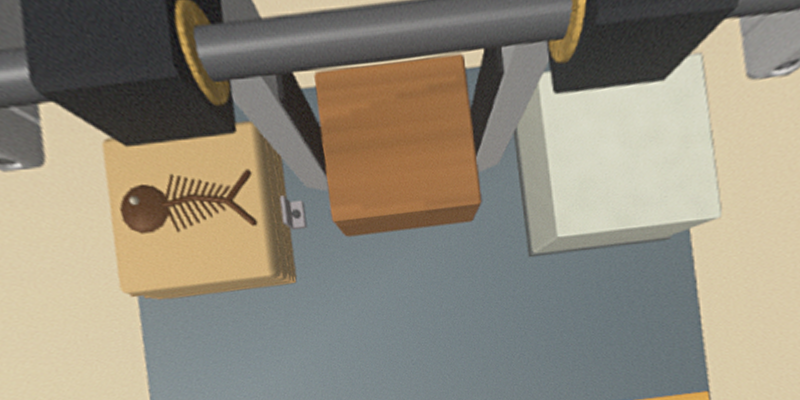

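The wrist view shows the riser held between the slab and plinth, looking square. Its top front corners are (334,219) and (480,204). The plinth's are (553,238) and (720,215), and the slab's are (121,294) and (281,276).

```bash
python3 - <<'E'
from h import *
c=np.load("pics/w4.npz");o=-c["R"].T@c["t"];print(o)
def up(col,row,z,x1=.70,y1=.20,z0=.066):
    p=np.array([x1-row*.0005,y1-col*.0005,z0]);return (o+(p-o)*(z-o[2])/(z0-o[2]))[:2]
ex=np.array([.9926,.1217]);ey=np.array([-.1217,.9926])
for n,z,h,q in(("slab",.056,.042,[(121,294),(281,276)]),("plinth",.066,.042,[(553,238),(720,215)]),("riser",.1086,.03,[(334,219),(480,204)])):
    P=np.array([up(*k,z) for k in q]);m=P.mean(0)+h*ex;e=P[0]-P[1];print(n,np.round(m,4),"along ex,ey",m@ex,m@ey,"len",np.linalg.norm(e),"ang",np.arctan2(-e[0],e[1]))
E
```

```text
[ 0.53739835 -0.01010831  0.26390164]
slab [0.6002 0.1101] along ex,ey 0.6091686686458818 0.03628987388250569 len 0.08457257094597823 ang 0.1120289624259871
plinth [ 0.6284 -0.1131] along ex,ey 0.6100197822999999 -0.18878242499999998 len 0.08428819608936944 ang 0.13686354006777315
riser [ 0.6118 -0.0013] along ex,ey 0.6071082138222197 -0.07571695217054526 len 0.05758767987330705 ang 0.1023805102501008
```

Request:
send_rows --travel '[[-0.005,0.001,0.05],[-0.005,0.001,0.1],[-0.005,0.001,0.13],[-0.005,0.001,0.145],[-0.005,0.001,0.155],[-0.005,0.001,0.16],[-0.005,0.001,0.16],[-0.005,0.001,0.16],[-0.005,0.001,0.16],[-0.005,0.001,0.16]]' --rot '[[0,0,0],[0,0,0],[0,0,0],[0,0,0],[0,0,0],[0,0,0],[0,0,0],[0,0,0],[0,0,0],[0,0,0]]' --hand '[0.55,0.55,0.55,0.55,0.55,0.55,0.55,0.55,0.55,0.55]'

```text
clock: 7.3
eef_pos: [0.6143, 0.0004, 0.0464]
orientation: [0.0, -0.061, 0.998, -0.0]
wrist_force: [-0.1, -0.3, -0.9]
finger_gap: 0.0601
grasp_force: 15.0
```

```bash
python3 go.py .6137 -.0013 .0455 187
```

```text
at [6.143e-01 4.000e-04 4.640e-02] phi -172.98 F [-0.1 -0.3 -0.9] gap 0.0601 t 7.3 q7 1.79
travel [ 0.0021 -0.0041  0.0022] rot [-0.0001  0.0004  0.0004]
```

Request:
send_rows --travel '[[0.002,-0.004,0],[0.002,-0.004,0.002],[0.002,-0.004,0.002],[0.002,-0.004,0.002],[0.002,-0.004,0.002],[0.002,-0.004,0.002],[0.002,-0.004,0.002],[0.002,-0.004,0.002],[0.002,-0.004,0.002],[0.002,-0.004,0.002]]' --rot '[[0,0,0],[0,0,0],[0,0,0],[0,0,0],[0,0,0],[0,0,0],[0,0,0],[0,0,0],[0,0,0],[0,0,0]]' --hand '[0.55,0.55,0.55,0.55,0.55,0.68,0.74,0.8,0.8,0.8]'

```text
clock: 8.3
eef_pos: [0.6136, -0.0013, 0.0452]
orientation: [-0.0, -0.061, 0.998, -0.0]
wrist_force: [0.7, -0.1, -0.1]
finger_gap: 0.0754
grasp_force: 0.0
```

```bash
python3 go.py .6137 -.0013 .13 187 .6167 .3175 .13 150 .6167 .3175 .031 150
```

```text
at [ 0.6136 -0.0013  0.0452] phi -172.98 F [ 0.7 -0.1 -0.1] gap 0.0754 t 8.3 q7 1.79
travel [-2.000e-04 -1.000e-04 -2.119e-01] rot [-0.0001 -0.      0.0003]
travel [-0.1051  0.79   -0.212 ] rot [-1.00e-04 -0.00e+00  6.17e-01]
travel [-0.1051  0.79    0.0355] rot [-1.00e-04 -0.00e+00  6.17e-01]
```

Request:
send_rows --travel '[[0,0,-0.12],[0,0,-0.21],[-0.105,0.79,-0.21],[-0.105,0.79,-0.21],[-0.105,0.79,-0.21],[-0.105,0.79,-0.21],[-0.105,0.79,-0.21],[-0.105,0.79,-0.21],[-0.105,0.79,-0.14],[-0.105,0.79,-0.14]]' --rot '[[0,0,0],[0,0,0],[0,0,0],[0,0,0],[0,0,0],[0,0,0],[0,0,0],[0,0,0],[0,0,0],[0,0,0]]' --hand '[0.8,0.8,0.8,0.8,0.8,0.8,0.8,0.8,0.8,0.8]'

```text
clock: 9.3
eef_pos: [0.6139, 0.321, 0.0977]
orientation: [-0.002, -0.064, 0.998, -0.0]
wrist_force: [-0.3, -0.7, -0.0]
finger_gap: 0.0753
grasp_force: 0.0
```

```bash
python3 -c "
from h import *
c,p,d=wsnap('w5')
o=ortho('w5',.56,.66,.26,.38,.014,.25);cv2.imwrite('pics/w5o.png',o)
"; python3 go.py .6167 .3175 .031 187
```

```text
[0.6139 0.321  0.0977] [-2.20e-03 -6.36e-02  9.98e-01 -3.00e-04] 9.3 [-0.65  0.68  0.19  1.53 -0.15  0.95  1.28]
at [0.6153 0.3184 0.0994] phi -172.85 F [-0.1 -0.3  0.5] gap 0.0748 t 9.35 q7 1.28
travel [-0.0036 -0.0025  0.171 ] rot [-0.0011 -0.0026  0.0025]
```

View pics/w5o.png

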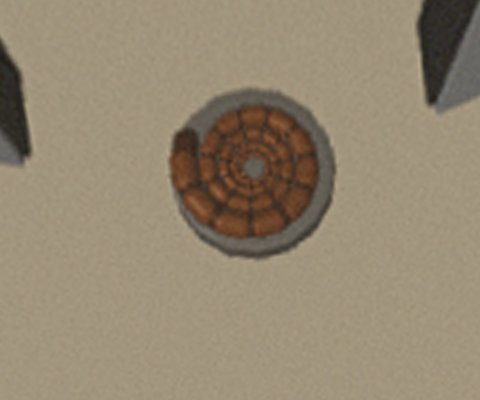

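The small ammonite's rim circle is centred at about (253,171) in this view, so (0.617, 0.317), which matches the earlier fix.

Request:
send_rows --travel '[[-0.004,-0.004,0.06],[-0.004,-0.004,0.12],[-0.004,-0.004,0.15],[-0.004,-0.004,0.165],[-0.004,-0.004,0.17],[-0.004,-0.004,0.17],[-0.004,-0.004,0.17],[-0.004,-0.004,0.17],[-0.004,-0.004,0.17],[-0.004,-0.004,0.17]]' --rot '[[0,0,0],[0,0,0],[0,0,0],[0,0,0],[0,0,0],[0,0,0],[0,0,0],[0,0,0],[0,0,0],[0,0,0]]' --hand '[0.75,0.7,0.65,0.65,0.65,0.65,0.6,0.55,0.5,0.46]' --newtons 12

```text
clock: 10.35
eef_pos: [0.6185, 0.3162, 0.0335]
orientation: [0.0, -0.061, 0.998, 0.0]
wrist_force: [0.4, -0.1, 0.3]
finger_gap: 0.0438
grasp_force: 0.0
```

```bash
python3 go.py .617 .317 .031 187
```

```text
at [0.6185 0.3162 0.0335] phi -172.98 F [ 0.4 -0.1  0.3] gap 0.0438 t 10.35 q7 1.29
travel [0.0036 0.0026 0.0062] rot [0.     0.0003 0.0003]
```

Request:
send_rows --travel '[[0.003,0.002,0.005],[0.003,0.002,0.005],[0.003,0.002,0.005],[0.003,0.002,0.005],[0.003,0.002,0.005],[0.003,0.002,0.005],[0.003,0.002,0.005],[0.003,0.002,-0.05],[0.003,0.002,-0.15],[0.003,0.002,-0.24]]' --rot '[[0,0,0],[0,0,0],[0,0,0],[0,0,0],[0,0,0],[0,0,0],[0,0,0],[0,0,0],[0,0,0],[0,0,0]]' --hand '[0.46,0.46,0.43,0.4,0.38,0.38,0.38,0.38,0.38,0.38]' --newtons 12

```text
clock: 11.35
eef_pos: [0.617, 0.3166, 0.1305]
orientation: [-0.0, -0.061, 0.998, -0.0]
wrist_force: [-0.1, 0.8, 0.6]
finger_gap: 0.0415
grasp_force: 12.0
```

```bash
python3 go.py .6137 -.0013 .13 187
```

```text
at [0.617  0.3166 0.1305] phi -172.99 F [-0.1  0.8  0.6] gap 0.0415 t 11.35 q7 1.28
travel [ 0.1053 -0.7878  0.0015] rot [-0.0003 -0.0004  0.0002]
```

Request:
send_rows --travel '[[0.105,-0.788,0],[0.105,-0.788,0],[0.105,-0.788,0],[0.105,-0.788,0],[0.105,-0.788,0],[0.105,-0.788,0],[0.105,-0.788,0],[0.105,-0.788,0],[0.105,-0.788,0],[0.105,-0.788,0]]' --rot '[[0,0,0],[0,0,0],[0,0,0],[0,0,0],[0,0,0],[0,0,0],[0,0,0],[0,0,0],[0,0,0],[0,0,0]]' --hand '[0.38,0.38,0.38,0.38,0.38,0.38,0.38,0.38,0.38,0.38]'

```text
clock: 12.35
eef_pos: [0.6141, 0.0005, 0.1292]
orientation: [-0.0, -0.062, 0.998, 0.0]
wrist_force: [0.4, 0.2, -1.0]
finger_gap: 0.0414
grasp_force: 12.0
```

```bash
python3 -c "
from h import *
c,p,d=wsnap('w6')
o=ortho('w6',.54,.68,-.08,.08,.044,.25);cv2.imwrite('pics/w6o.png',o)
"; python3 go.py .6137 -.0013 .073 187
```

```text
[6.141e-01 5.000e-04 1.292e-01] [-0.000e+00 -6.220e-02  9.981e-01  3.000e-04] 12.35 [-0.23  0.52  0.24  1.74 -0.15  0.91  1.77]
at [6.141e-01 5.000e-04 1.292e-01] phi -172.86 F [-0.3  0.4 -1.6] gap 0.0414 t 12.4 q7 1.77
travel [ 0.0015 -0.0043  0.1406] rot [0.0004 0.     0.0023]
```

View pics/w6o.png

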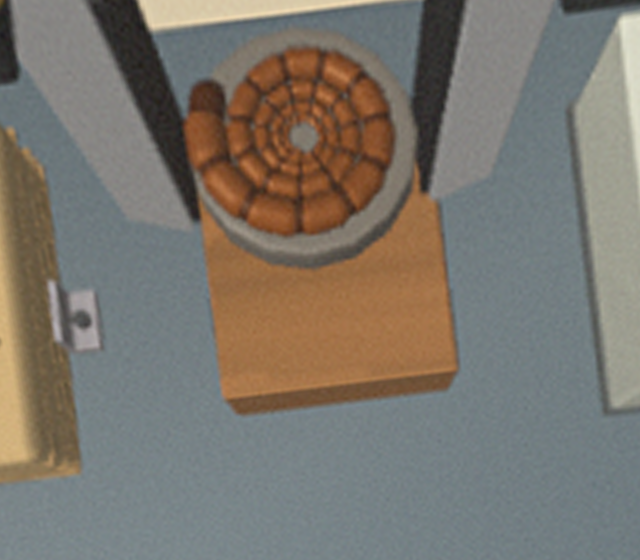

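The held ammonite is at (302,140) and the riser's top front corners are (223,399) and (457,371). That puts the riser centre at (0.6136, −0.0013), exactly the intended spot. The fossil sits about 1 mm ahead of the TCP.

Request:
send_rows --travel '[[0.004,-0.004,0.04],[0.004,-0.004,0.08],[0.004,-0.004,0.11],[0.004,-0.004,0.125],[0.004,-0.004,0.132],[0.004,-0.004,0.132],[0.004,-0.004,0.132],[0.004,-0.004,0.132],[0.004,-0.004,0.132],[0.004,-0.004,0.132]]' --rot '[[0,0,0],[0,0,0],[0,0,0],[0,0,0],[0,0,0],[0,0,0],[0,0,0],[0,0,0],[0,0,0],[0,0,0]]' --hand '[0.38,0.38,0.38,0.38,0.38,0.38,0.38,0.38,0.38,0.38]'

```text
clock: 13.4
eef_pos: [0.6127, -0.003, 0.0767]
orientation: [0.0, -0.061, 0.998, -0.0]
wrist_force: [0.8, -0.1, -1.3]
finger_gap: 0.0419
grasp_force: 12.0
```

```bash
python3 go.py .6128 -.0014 .0717 187
```

```text
at [ 0.6127 -0.003   0.0767] phi -172.98 F [ 0.8 -0.1 -1.3] gap 0.0419 t 13.4 q7 1.79
travel [-0.0007  0.0039  0.0126] rot [-0.0001  0.0004  0.0003]
```

Request:
send_rows --travel '[[0,0.004,0.006],[0,0.004,0.009],[0,0.004,0.0115],[0,0.004,0.012],[0,0.004,0.012],[0,0.004,0.012],[0,0.004,0.012],[0,0.004,0.012],[0,0.004,0.012],[0,0.004,0.012]]' --rot '[[0,0,0],[0,0,0],[0,0,0],[0,0,0],[0,0,0],[0,0,0],[0,0,0],[0,0,0],[0,0,0],[0,0,0]]' --hand '[0.38,0.38,0.38,0.38,0.38,0.38,0.38,0.38,0.38,0.38]'

```text
clock: 14.4
eef_pos: [0.6124, -0.0014, 0.0717]
orientation: [0.0, -0.061, 0.998, -0.0]
wrist_force: [-0.4, 0.3, -0.1]
finger_gap: 0.0415
grasp_force: 12.0
```

Request:
send_rows --travel '[[0,0,0],[0,0,0],[0,0,0],[0,0,0],[0,0,0],[0,0,0],[0,0,-0.05],[0,0,-0.15],[0,0,-0.2],[0,0,-0.2]]' --rot '[[0,0,0],[0,0,0],[0,0,0],[0,0,0],[0,0,0],[0,0,0],[0,0,0],[0,0,0],[0,0,0],[0,0,0]]' --hand '[0.42,0.46,0.5,0.54,0.58,0.6,0.6,0.6,0.7,0.8]'

```text
clock: 15.4
eef_pos: [0.6139, -0.0014, 0.1547]
orientation: [0.002, -0.061, 0.998, 0.0]
wrist_force: [-0.2, -0.5, 0.1]
finger_gap: 0.0694
grasp_force: 0.0
```

```bash
python3 go.py .5252 -.411 .15 187 .5252 -.411 .10 152 
```

```text
at [ 0.6139 -0.0014  0.1547] phi -172.99 F [-0.2 -0.5  0.1] gap 0.0694 t 15.4 q7 1.76
travel [ 0.3451 -0.9892  0.0104] rot [-0.0002  0.0044  0.0002]
travel [ 0.3456 -0.9891  0.1354] rot [0.0012 0.0043 0.5836]
```

Request:
send_rows --travel '[[0.345,-0.989,0.01],[0.345,-0.989,0.01],[0.345,-0.989,0.01],[0.345,-0.989,0.01],[0.345,-0.989,0.01],[0.345,-0.989,0.01],[0.345,-0.989,0.05],[0.345,-0.989,0.13],[0.345,-0.989,0.13],[0.345,-0.989,0.13]]' --rot '[[0,0,0],[0,0,0],[0,0,0],[0,0,0],[0,0,0],[0,0,0],[0,0,0],[0,0,0],[0,0,0],[0,0,0]]' --hand '[0.9,0.9,0.9,0.9,0.9,0.9,0.9,0.9,0.9,0.9]'

```text
clock: 16.4
eef_pos: [0.5201, -0.4144, 0.0963]
orientation: [-0.002, -0.059, 0.998, 0.0]
wrist_force: [-0.7, 0.3, 0.9]
finger_gap: 0.0844
grasp_force: 0.0
```

```bash
python3 -c "
from h import *
c,p,d=wsnap('w7')
c,p,d=wsnap('w7')
o=ortho('w7',.46,.58,-.48,-.34,.017,.25);cv2.imwrite('pics/w7o.png',o)
h=cv2.cvtColor(o,cv2.COLOR_BGR2HSV)
m=((h[...,1]<45)|(h[...,1]>120)).astype(np.uint8);n,l,s,ce=cv2.connectedComponentsWithStats(m)
for i in range(1,n):
  if s[i,4]>2000: print(s[i])
"; python3 go.py .5252 -.411 .031 187
```

```text
[ 0.5201 -0.4144  0.0963] [-2.300e-03 -5.860e-02  9.983e-01  4.000e-04] 16.4 [ 0.41  0.65  0.31  1.61 -0.23  0.92  2.49]
[ 0.5218 -0.4122  0.0975] [-1.400e-03 -5.970e-02  9.982e-01  5.000e-04] 16.45 [ 0.41  0.65  0.31  1.61 -0.23  0.92  2.49]
[ 496    0   64  166 6623]
[  165    98   243   249 10380]
[  193   109   206   217 27848]
[   0  125   59   96 2851]
at [ 0.5232 -0.4108  0.0986] phi -173.03 F [ 0.1  0.4 -0.9] gap 0.0849 t 16.5 q7 2.49
travel [-0.005  -0.0011  0.1689] rot [ 0.001  -0.0011 -0.0005]
```

View pics/w7o.png

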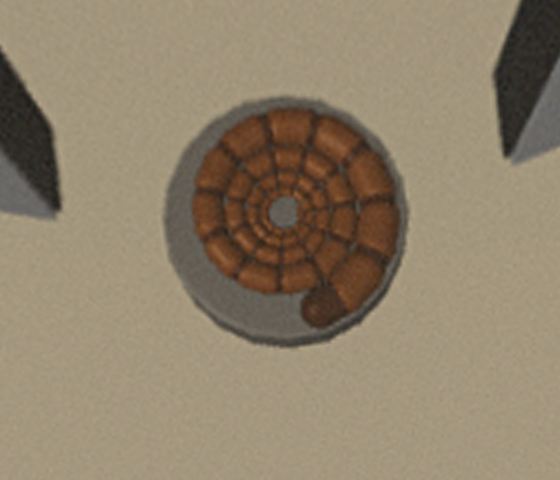

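The large ammonite's rim circle is centred at (286,219), so (0.5252, −0.4115), which confirms the fix.

Request:
send_rows --travel '[[-0.002,-0.001,0.06],[-0.002,-0.001,0.12],[-0.002,-0.001,0.15],[-0.002,-0.001,0.168],[-0.002,-0.001,0.176],[-0.002,-0.001,0.176],[-0.002,-0.001,0.176],[-0.002,-0.001,0.176],[-0.002,-0.001,0.176],[-0.002,-0.001,0.176]]' --rot '[[0,0,0],[0,0,0],[0,0,0],[0,0,0],[0,0,0],[0,0,0],[0,0,0],[0,0,0],[0,0,0],[0,0,0]]' --hand '[0.85,0.85,0.85,0.85,0.85,0.82,0.8,0.76,0.73,0.7]' --newtons 18

```text
clock: 17.5
eef_pos: [0.5247, -0.4113, 0.0296]
orientation: [0.0, -0.061, 0.998, -0.0]
wrist_force: [-0.5, 0.3, 0.7]
finger_gap: 0.0664
grasp_force: 0.0
```

```bash
python3 go.py .5252 -.4114 .031 187
```

```text
at [ 0.5247 -0.4113  0.0296] phi -172.98 F [-0.5  0.3  0.7] gap 0.0664 t 17.5 q7 2.51
travel [-0.0012 -0.0005 -0.0036] rot [-0.0002  0.0002  0.0003]
```

Request:
send_rows --travel '[[-0.001,0,-0.004],[-0.001,0,-0.004],[-0.001,0,-0.004],[-0.001,0,-0.004],[-0.001,0,-0.004],[-0.001,0,-0.004],[-0.001,0,-0.004],[-0.001,0,-0.06],[-0.001,0,-0.16],[-0.001,0,-0.26]]' --rot '[[0,0,0],[0,0,0],[0,0,0],[0,0,0],[0,0,0],[0,0,0],[0,0,0],[0,0,0],[0,0,0],[0,0,0]]' --hand '[0.7,0.67,0.64,0.62,0.6,0.6,0.6,0.6,0.6,0.6]' --newtons 18

```text
clock: 18.5
eef_pos: [0.5244, -0.4108, 0.1337]
orientation: [-0.001, -0.061, 0.998, 0.001]
wrist_force: [0.9, -0.3, -1.2]
finger_gap: 0.0616
grasp_force: 18.0
```

```bash
python3 go.py .6279 -.1150 .137 187
```

```text
at [ 0.5244 -0.4108  0.1337] phi -172.99 F [ 0.9 -0.3 -1.2] gap 0.0616 t 18.5 q7 2.48
travel [-0.3472  0.7023 -0.0081] rot [ 0.0011 -0.0016  0.0002]
```

Request:
send_rows --travel '[[-0.347,0.702,-0.008],[-0.347,0.702,-0.008],[-0.347,0.702,-0.008],[-0.347,0.702,-0.008],[-0.347,0.702,-0.008],[-0.347,0.702,-0.008],[-0.347,0.702,-0.008],[-0.347,0.702,-0.008],[-0.347,0.702,-0.008],[-0.347,0.702,-0.008]]' --rot '[[0,0,0],[0,0,0],[0,0,0],[0,0,0],[0,0,0],[0,0,0],[0,0,0],[0,0,0],[0,0,0],[0,0,0]]' --hand '[0.6,0.6,0.6,0.6,0.6,0.6,0.6,0.6,0.6,0.6]'

```text
clock: 19.5
eef_pos: [0.6279, -0.1174, 0.1364]
orientation: [-0.0, -0.06, 0.998, -0.0]
wrist_force: [0.0, -0.6, -0.6]
finger_gap: 0.061
grasp_force: 18.0
```

```bash
python3 -c "
from h import *
c,p,d=wsnap('w8')
o=ortho('w8',.56,.70,-.20,.00,.066,.25);cv2.imwrite('pics/w8o.png',o)
print(-c['R'].T@c['t'])
"; python3 go.py .6279 -.1150 .0955 187
```

```text
[ 0.6279 -0.1174  0.1364] [-3.000e-04 -6.010e-02  9.982e-01 -4.000e-04] 19.5 [-0.07  0.55  0.28  1.67 -0.18  0.95  1.97]
[ 0.55345598 -0.12621931  0.29053029]
at [ 0.6279 -0.1173  0.1364] phi -173.11 F [-0.3 -0.3 -1. ] gap 0.0613 t 19.55 q7 1.97
travel [-0.0007  0.0058  0.1023] rot [-0.0005 -0.0004 -0.0019]
```

View pics/w8o.png

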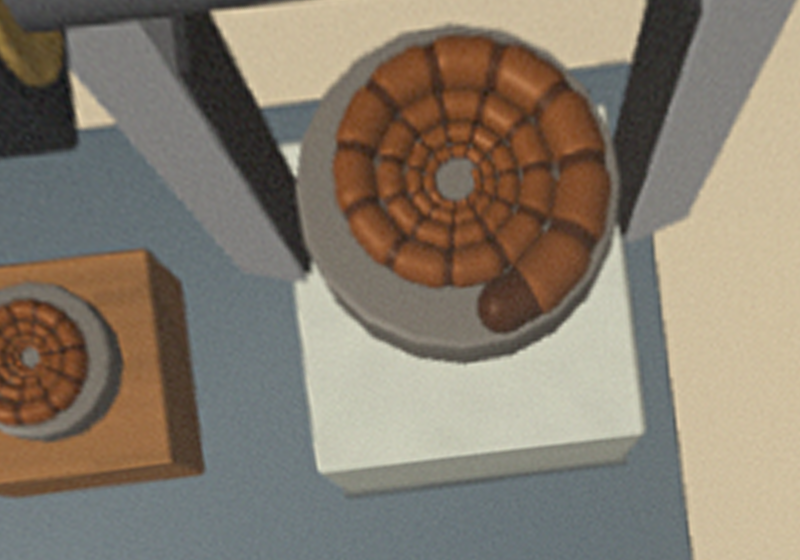

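The plinth's top front corners are (319,474) and (643,435), so its centre is at (0.628, −0.115). The held fossil's rim centre is (458,187), which coincides with the TCP. The small ammonite sits on the riser at left.

Request:
send_rows --travel '[[0,0.006,0.03],[0,0.006,0.06],[0,0.006,0.08],[0,0.006,0.09],[0,0.006,0.096],[0,0.006,0.096],[0,0.006,0.096],[0,0.006,0.096],[0,0.006,0.096],[0,0.006,0.096]]' --rot '[[0,0,0],[0,0,0],[0,0,0],[0,0,0],[0,0,0],[0,0,0],[0,0,0],[0,0,0],[0,0,0],[0,0,0]]' --hand '[0.6,0.6,0.6,0.6,0.6,0.6,0.6,0.6,0.6,0.6]'

```text
clock: 20.55
eef_pos: [0.6283, -0.1131, 0.0983]
orientation: [0.0, -0.061, 0.998, -0.0]
wrist_force: [1.6, -0.0, -1.9]
finger_gap: 0.0615
grasp_force: 18.0
```

```bash
python3 go.py .6278 -.1150 .0932 187
```

```text
at [ 0.6283 -0.1131  0.0983] phi -172.98 F [ 1.6 -0.  -1.9] gap 0.0615 t 20.55 q7 1.98
travel [ 0.0017 -0.0046  0.0127] rot [-0.0001  0.0002  0.0004]
```

Request:
send_rows --travel '[[0.001,-0.0045,0.006],[0.001,-0.0045,0.009],[0.001,-0.0045,0.0115],[0.001,-0.0045,0.0125],[0.001,-0.0045,0.0125],[0.001,-0.0045,0.0125],[0.001,-0.0045,0.0125],[0.001,-0.0045,0.0125],[0.001,-0.0045,0.0125],[0.001,-0.0045,0.0125]]' --rot '[[0,0,0],[0,0,0],[0,0,0],[0,0,0],[0,0,0],[0,0,0],[0,0,0],[0,0,0],[0,0,0],[0,0,0]]' --hand '[0.6,0.6,0.6,0.6,0.6,0.6,0.6,0.6,0.6,0.6]'

```text
clock: 21.55
eef_pos: [0.6281, -0.115, 0.0931]
orientation: [0.0, -0.061, 0.998, -0.0]
wrist_force: [-0.5, -0.1, 0.0]
finger_gap: 0.0614
grasp_force: 18.0
```

Request:
send_rows --travel '[[0,0,0],[0,0,0],[0,0,0],[0,0,0],[0,0,0],[0,0,0],[0,0,-0.05],[0,0,-0.15],[0,0,-0.22],[0,0,-0.22]]' --rot '[[0,0,0],[0,0,0],[0,0,0],[0,0,0],[0,0,0],[0,0,0],[0,0,0],[0,0,0],[0,0,0],[0,0,0]]' --hand '[0.67,0.7,0.73,0.76,0.8,0.8,0.8,0.8,0.8,0.8]'

```text
clock: 22.55
eef_pos: [0.6297, -0.1154, 0.1852]
orientation: [0.003, -0.061, 0.998, -0.001]
wrist_force: [-0.3, -0.2, -0.2]
finger_gap: 0.0751
grasp_force: 0.0
```

```bash
python3 -c "
from h import *
c,p,d=wsnap('w9')
o=ortho('w9',.56,.70,-.20,.04,.066,.25)
cv2.imwrite('pics/w9o.png',o[:,:800])
"; python3 go.py .534 .424 .18 187 .534 .424 .18 100
```

```text
[ 0.6297 -0.1154  0.1852] [ 2.900e-03 -6.120e-02  9.981e-01 -5.000e-04] 22.55 [-0.08  0.5   0.3   1.63 -0.16  1.03  1.96]
at [ 0.6289 -0.1151  0.1829] phi -172.98 F [-0.1 -0.1 -0.6] gap 0.0754 t 22.6 q7 1.96
travel [0.0707 1.3667 0.0061] rot [-0.0006  0.003   0.0003]
travel [0.0707 1.3667 0.0061] rot [0.0018 0.0029 1.4503]
```

View pics/w9o.png

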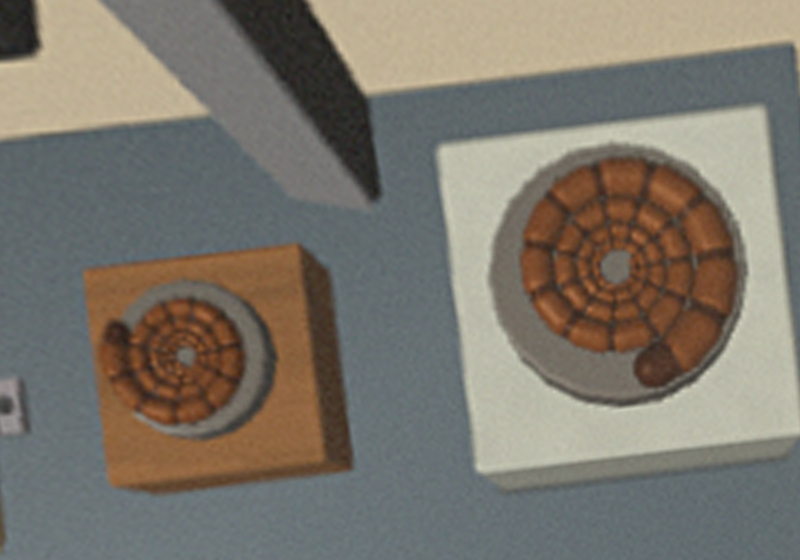

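The picture shows both ammonites centred. The large rim circle at (618,271) is on the plinth top centred at (620,290), and the offset is the parallax of the higher rim. The small one is on the riser. Next is the caption.

Request:
send_rows --travel '[[0.035,0.9,0],[0.035,0.9,0],[0.035,0.9,0],[0.035,0.9,0],[0.035,0.9,0],[0.035,0.9,0],[0.035,0.9,0],[0.035,0.9,0],[0.035,0.9,0],[0.035,0.9,0]]' --rot '[[0,0,1],[0,0,1],[0,0,1],[0,0,1],[0,0,1],[0,0,1],[0,0,1],[0,0,1],[0,0,1],[0,0,1]]' --hand '[0.6,0.6,0.6,0.6,0.6,0.6,0.6,0.6,0.6,0.6]'

```text
clock: 23.6
eef_pos: [0.5696, 0.2406, 0.18]
orientation: [-0.0, 0.445, 0.895, -0.001]
wrist_force: [-0.0, -0.7, -0.8]
finger_gap: 0.0562
grasp_force: 0.0
```

```bash
python3 go.py .534 .424 .11 100
```

```text
at [0.5696 0.2406 0.18  ] phi 127.11 F [-0.  -0.7 -0.8] gap 0.0562 t 23.6 q7 0.39
travel [0.4195 0.206  0.1745] rot [-0.0015  0.0007  0.4519]
```

Request:
send_rows --travel '[[0.42,0.206,0.06],[0.42,0.206,0.12],[0.42,0.206,0.174],[0.42,0.206,0.174],[0.42,0.206,0.174],[0.42,0.206,0.174],[0.42,0.206,0.174],[0.42,0.206,0.174],[0.42,0.206,0.174],[0.42,0.206,0.174]]' --rot '[[0,0,0.452],[0,0,0.452],[0,0,0.452],[0,0,0.452],[0,0,0.452],[0,0,0.452],[0,0,0.452],[0,0,0.452],[0,0,0.452],[0,0,0.452]]' --hand '[0.6,0.6,0.6,0.6,0.6,0.6,0.6,0.6,0.6,0.6]'

```text
clock: 24.6
eef_pos: [0.5352, 0.4238, 0.112]
orientation: [0.0, 0.644, 0.765, 0.0]
wrist_force: [-0.5, 0.8, 0.5]
finger_gap: 0.0566
grasp_force: 0.0
```

```bash
python3 -c "
from h import *
c,p,d=wsnap('w10')
o=ortho('w10',.48,.60,.36,.49,.020,.25)
cv2.imwrite('pics/w10o.png',o[:,:800])
"; python3 go.py .534 .424 .11 100
```

```text
[0.5352 0.4238 0.112 ] [0.000e+00 6.438e-01 7.652e-01 3.000e-04] 24.6 [-1.04  0.69  0.48  1.56 -0.36  0.98 -0.28]
at [0.5351 0.424  0.1119] phi 99.87 F [-0.3  0.  -0.4] gap 0.0561 t 24.65 q7 -0.28
travel [ 0.0005 -0.0027  0.0047] rot [ 0.0004 -0.0003 -0.0022]
```

View pics/w10o.png

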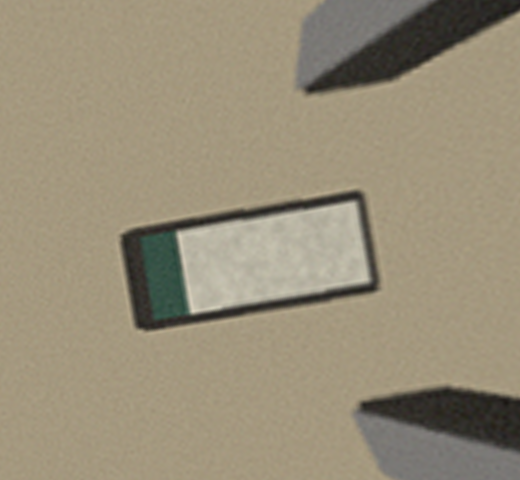

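The caption's top has right corners (360,192) and (377,290), with its length sloping to (145,329). That puts its centre at (0.535, 0.427) and its length at about 99.5°.

```bash
python3 go.py .5348 .4272 .031 99.6
```

```text
at [0.5351 0.424  0.1119] phi 99.87 F [-0.3  0.  -0.4] gap 0.0561 t 24.65 q7 -0.28
travel [0.008  0.0006 0.2022] rot [ 0.0004 -0.0003  0.0045]
```

Request:
send_rows --travel '[[0.008,0.0006,0.08],[0.008,0.0006,0.14],[0.008,0.0006,0.17],[0.008,0.0006,0.19],[0.008,0.0006,0.2],[0.008,0.0006,0.2],[0.008,0.0006,0.2],[0.008,0.0006,0.2],[0.008,0.0006,0.2],[0.008,0.0006,0.2]]' --rot '[[0,0,0.005],[0,0,0.005],[0,0,0.005],[0,0,0.005],[0,0,0.005],[0,0,0.005],[0,0,0.005],[0,0,0.005],[0,0,0.005],[0,0,0.005]]' --hand '[0.55,0.5,0.45,0.45,0.45,0.45,0.42,0.4,0.37,0.34]' --newtons 10

```text
clock: 25.65
eef_pos: [0.5345, 0.4276, 0.0317]
orientation: [0.0, 0.645, 0.764, 0.0]
wrist_force: [-0.0, 0.3, -0.3]
finger_gap: 0.0325
grasp_force: 0.0
```

```bash
python3 go.py .5348 .4272 .031 99.6
```

```text
at [0.5345 0.4276 0.0317] phi 99.6 F [-0.   0.3 -0.3] gap 0.0325 t 25.65 q7 -0.25
travel [-0.0012  0.0005  0.0019] rot [ 0.0003 -0.0001  0.0001]
```

Request:
send_rows --travel '[[0,0,0],[0,0,0],[0,0,0],[0,0,0],[0,0,0],[0,0,0],[0,0,-0.03],[0,0,-0.1],[0,0,-0.2],[0,0,-0.27]]' --rot '[[0,0,0],[0,0,0],[0,0,0],[0,0,0],[0,0,0],[0,0,0],[0,0,0],[0,0,0],[0,0,0],[0,0,0]]' --hand '[0.3,0.27,0.24,0.22,0.22,0.22,0.22,0.22,0.22,0.22]' --newtons 10

```text
clock: 26.65
eef_pos: [0.5349, 0.4276, 0.1426]
orientation: [0.0, 0.646, 0.764, 0.001]
wrist_force: [0.3, -0.0, -0.3]
finger_gap: 0.0258
grasp_force: 10.0
```

```bash
python3 go.py .5485 -.1247 .135 97
```

```text
at [0.5349 0.4276 0.1426] phi 99.58 F [ 0.3 -0.  -0.3] gap 0.0258 t 26.65 q7 -0.3
travel [-1.3672 -0.1965  0.0177] rot [ 0.0015 -0.0007  0.043 ]
```

Request:
send_rows --travel '[[-0.96,-0.14,0.01],[-0.96,-0.14,0.01],[-0.96,-0.14,0.01],[-0.96,-0.14,0.01],[-0.96,-0.14,0.01],[-0.96,-0.14,0.01],[-0.96,-0.14,0.01],[-0.96,-0.14,0.01],[-0.96,-0.14,0.01],[-0.96,-0.14,0.01]]' --rot '[[0,0,0.043],[0,0,0.043],[0,0,0.043],[0,0,0.043],[0,0,0.043],[0,0,0.043],[0,0,0.043],[0,0,0.043],[0,0,0.043],[0,0,0.043]]' --hand '[0.22,0.22,0.22,0.22,0.22,0.22,0.22,0.22,0.22,0.22]'

```text
clock: 27.65
eef_pos: [0.5434, 0.0391, 0.1361]
orientation: [0.0, 0.663, 0.748, 0.0]
wrist_force: [-0.0, 0.9, 0.1]
finger_gap: 0.0261
grasp_force: 10.0
```

```bash
python3 go.py .5485 -.1247 .11 97 .5485 -.1247 .08 97
```

```text
at [0.5434 0.0391 0.1361] phi 96.92 F [-0.   0.9  0.1] gap 0.0261 t 27.65 q7 0.27
travel [-0.4082 -0.0368  0.0652] rot [ 0.0006 -0.0004 -0.0013]
travel [-0.4082 -0.0368  0.1402] rot [ 0.0006 -0.0004 -0.0013]
```

Request:
send_rows --travel '[[-0.408,-0.037,0],[-0.408,-0.037,0],[-0.408,-0.037,0.04],[-0.408,-0.037,0.08],[-0.408,-0.037,0.12],[-0.408,-0.037,0.135],[-0.408,-0.037,0.135],[-0.408,-0.037,0.135],[-0.408,-0.037,0.135],[-0.408,-0.037,0.135]]' --rot '[[0,0,0],[0,0,0],[0,0,0],[0,0,0],[0,0,0],[0,0,0],[0,0,0],[0,0,0],[0,0,0],[0,0,0]]' --hand '[0.22,0.22,0.22,0.22,0.22,0.22,0.22,0.22,0.22,0.22]'

```text
clock: 28.65
eef_pos: [0.5489, -0.1236, 0.0821]
orientation: [0.0, 0.662, 0.749, 0.0]
wrist_force: [0.5, -0.3, -0.6]
finger_gap: 0.0258
grasp_force: 10.0
```

```bash
python3 -c "
from h import *
c,p,d=wsnap('w11')
o=ortho('w11',.46,.62,-.22,-.02,.066,.25)
cv2.imwrite('pics/w11o.png',o[:600,:800]);print(-c['R'].T@c['t'])
"; python3 go.py .5485 -.1247 .0437 97
```

```text
[ 0.5489 -0.1236  0.0821] [3.000e-04 6.622e-01 7.493e-01 3.000e-04] 28.65 [-0.27  0.56  0.56  1.9  -0.41  0.8   0.64]
[ 0.53968308 -0.04895348  0.23620606]
at [ 0.5488 -0.1238  0.082 ] phi 97.05 F [-0.4  0.3 -1.1] gap 0.0257 t 28.7 q7 0.64
travel [-0.0021 -0.0012  0.0957] rot [0.0008 0.0001 0.0009]
```

View pics/w11o.png

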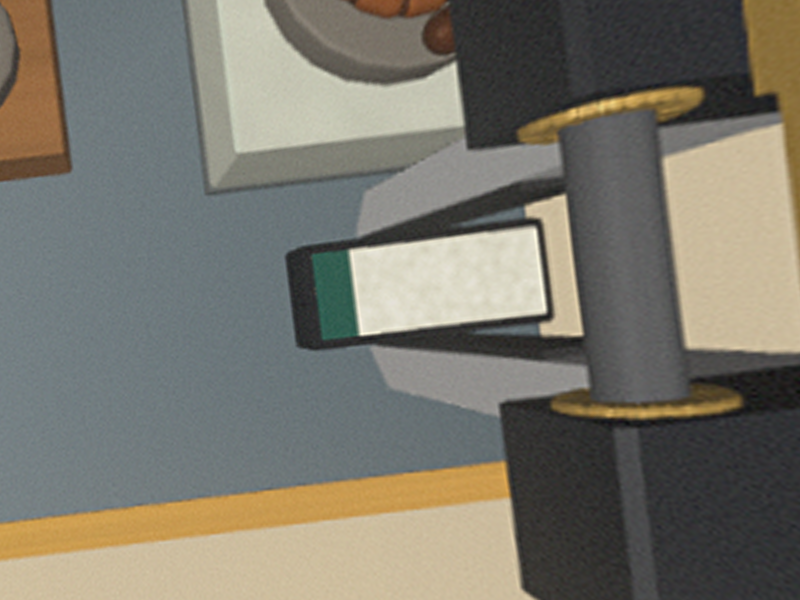

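The held caption has its right end edge at (542,220)–(551,317), so its centre is within 0.5 mm of the TCP. The plinth's front corner base at (207,192) maps to (0.5815, −0.0785), as expected.

Request:
send_rows --travel '[[-0.002,-0.001,0.03],[-0.002,-0.001,0.06],[-0.002,-0.001,0.075],[-0.002,-0.001,0.085],[-0.002,-0.001,0.09],[-0.002,-0.001,0.09],[-0.002,-0.001,0.09],[-0.002,-0.001,0.09],[-0.002,-0.001,0.09],[-0.002,-0.001,0.09]]' --rot '[[0,0,0],[0,0,0],[0,0,0],[0,0,0],[0,0,0],[0,0,0],[0,0,0],[0,0,0],[0,0,0],[0,0,0]]' --hand '[0.22,0.22,0.22,0.22,0.22,0.22,0.22,0.22,0.22,0.22]'

```text
clock: 29.7
eef_pos: [0.5483, -0.1251, 0.0456]
orientation: [0.0, 0.662, 0.749, 0.0]
wrist_force: [-0.6, 0.7, -0.1]
finger_gap: 0.0259
grasp_force: 10.0
```

```bash
python3 go.py .5485 -.1245 .0437 97
```

```text
at [ 0.5483 -0.1251  0.0456] phi 97.02 F [-0.6  0.7 -0.1] gap 0.0259 t 29.7 q7 0.67
travel [0.0013 0.0006 0.0049] rot [0.0003 0.0001 0.0003]
```

Request:
send_rows --travel '[[0.001,0.0005,0.003],[0.001,0.0005,0.0045],[0.001,0.0005,0.0045],[0.001,0.0005,0.0045],[0.001,0.0005,0.0045],[0.001,0.0005,0.0045],[0.001,0.0005,0.0045],[0.001,0.0005,0.0045],[0.001,0.0005,0.0045],[0.001,0.0005,0.0045]]' --rot '[[0,0,0],[0,0,0],[0,0,0],[0,0,0],[0,0,0],[0,0,0],[0,0,0],[0,0,0],[0,0,0],[0,0,0]]' --hand '[0.22,0.22,0.22,0.22,0.22,0.29,0.32,0.35,0.37,0.37]'

```text
clock: 30.7
eef_pos: [0.5484, -0.1246, 0.0437]
orientation: [0.0, 0.662, 0.749, -0.0]
wrist_force: [0.3, -0.3, -0.7]
finger_gap: 0.035
grasp_force: 0.0
```

Request:
send_rows --travel '[[0,0,-0.03],[0,0,-0.1],[0,0,-0.2],[0,0,-0.3],[0.3,0,-0.3],[0.5,0,-0.3],[0.7,0,-0.3],[0.8,0,-0.3],[0.9,0,-0.3],[0.9,0,-0.3]]' --rot '[[0,0,0],[0,0,0],[0,0,0],[0,0,0],[0,0,0],[0,0,0],[0,0,0],[0,0,0],[0,0,0],[0,0,0]]' --hand '[0.37,0.37,0.37,0.4,0.5,0.6,0.65,0.65,0.65,0.65]'

```text
clock: 31.7
eef_pos: [0.5112, 0.1751, 0.1648]
orientation: [0.0, 0.663, 0.749, 0.0]
wrist_force: [2.1, -0.4, -0.9]
finger_gap: 0.061
grasp_force: 0.0
```

```bash
python3 go.py .4190 .3215 .11 75
```

```text
at [0.5112 0.1751 0.1648] phi 97.01 F [ 2.1 -0.4 -0.9] gap 0.061 t 31.7 q7 -0.03
travel [ 0.3914 -0.1842  0.1369] rot [ 0.0007 -0.0005  0.3668]
```

Request:
send_rows --travel '[[0.391,-0.184,0.137],[0.391,-0.184,0.137],[0.391,-0.184,0.137],[0.391,-0.184,0.137],[0.391,-0.184,0.137],[0.391,-0.184,0.137],[0.391,-0.184,0.137],[0.391,-0.184,0.137],[0.391,-0.184,0.137],[0.391,-0.184,0.137]]' --rot '[[0,0,0.367],[0,0,0.367],[0,0,0.367],[0,0,0.367],[0,0,0.367],[0,0,0.367],[0,0,0.367],[0,0,0.367],[0,0,0.367],[0,0,0.367]]' --hand '[0.65,0.65,0.65,0.65,0.65,0.65,0.65,0.65,0.65,0.65]'

```text
clock: 32.7
eef_pos: [0.4199, 0.3189, 0.109]
orientation: [0.0, 0.794, 0.608, 0.0]
wrist_force: [0.1, -0.5, -0.6]
finger_gap: 0.0611
grasp_force: 0.0
```

```bash
python3 -c "
from h import *
c,p,d=wsnap('w12')
o=ortho('w12',.37,.47,.26,.39,.017,.25)
cv2.imwrite('pics/w12o.png',o[:600,:800])
"; python3 go.py .4190 .3215 .031 75
```

```text
[0.4199 0.3189 0.109 ] [0.000e+00 7.936e-01 6.084e-01 1.000e-04] 32.7 [-1.18  0.46  0.59  1.98 -0.35  0.81 -0.66]
at [0.4198 0.319  0.109 ] phi 74.96 F [0.  0.7 0. ] gap 0.0611 t 32.75 q7 -0.66
travel [ 0.0053 -0.0037  0.195 ] rot [ 0.0001 -0.0001 -0.0007]
```

View pics/w12o.png

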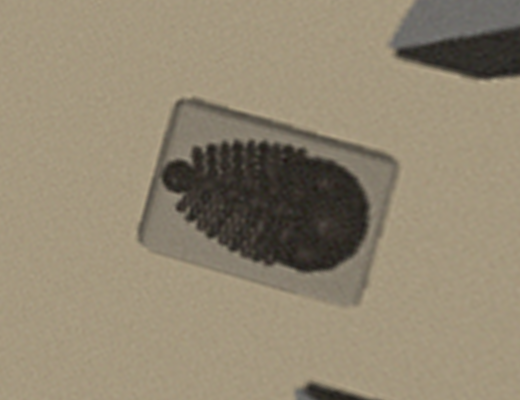

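The trilobite base has corners (181,98), (399,158), (358,306) and (139,240). Its centre is at (0.4199, 0.3227) and its length at about 74.2°.

```bash
python3 go.py .4199 .3226 .031 74.3
```

```text
at [0.4198 0.319  0.109 ] phi 74.96 F [0.  0.7 0. ] gap 0.0611 t 32.75 q7 -0.66
travel [ 0.0086 -0.0022  0.195 ] rot [ 0.0001 -0.0001  0.011 ]
```

Request:
send_rows --travel '[[0.009,-0.002,0.08],[0.009,-0.002,0.14],[0.009,-0.002,0.17],[0.009,-0.002,0.188],[0.009,-0.002,0.194],[0.009,-0.002,0.194],[0.009,-0.002,0.194],[0.009,-0.002,0.194],[0.009,-0.002,0.194],[0.009,-0.002,0.194]]' --rot '[[0,0,0.011],[0,0,0.011],[0,0,0.011],[0,0,0.011],[0,0,0.011],[0,0,0.011],[0,0,0.011],[0,0,0.011],[0,0,0.011],[0,0,0.011]]' --hand '[0.65,0.65,0.65,0.65,0.6,0.6,0.58,0.55,0.52,0.5]' --newtons 12

```text
clock: 33.75
eef_pos: [0.4198, 0.3232, 0.0315]
orientation: [-0.0, 0.797, 0.604, 0.0]
wrist_force: [-0.7, -0.3, -0.2]
finger_gap: 0.0474
grasp_force: 0.0
```

```bash
python3 go.py .4199 .3226 .031 74.3
```

```text
at [0.4198 0.3232 0.0315] phi 74.34 F [-0.7 -0.3 -0.2] gap 0.0474 t 33.75 q7 -0.59
travel [-0.0013  0.0007  0.0012] rot [ 0.0002 -0.0003  0.0007]
```

Request:
send_rows --travel '[[-0.001,0,0],[-0.001,0,0],[-0.001,0,0],[-0.001,0,0],[-0.001,0,0],[-0.001,0,0],[-0.001,0,-0.03],[-0.001,0,-0.1],[-0.001,0,-0.18],[-0.001,0,-0.2]]' --rot '[[0,0,0],[0,0,0],[0,0,0],[0,0,0],[0,0,0],[0,0,0],[0,0,0],[0,0,0],[0,0,0],[0,0,0]]' --hand '[0.46,0.43,0.4,0.37,0.37,0.37,0.37,0.37,0.37,0.37]' --newtons 12

```text
clock: 34.75
eef_pos: [0.4207, 0.3234, 0.1146]
orientation: [-0.0, 0.797, 0.604, 0.002]
wrist_force: [0.4, 0.8, -0.5]
finger_gap: 0.0398
grasp_force: 12.0
```

```bash
python3 go.py .5134 .1022 .085 97
```

```text
at [0.4207 0.3234 0.1146] phi 74.32 F [ 0.4  0.8 -0.5] gap 0.0398 t 34.75 q7 -0.68
travel [-0.4699  0.3724  0.0732] rot [ 0.0023 -0.0029 -0.378 ]
```

Request:
send_rows --travel '[[-0.47,0.372,0],[-0.47,0.372,0],[-0.47,0.372,0],[-0.47,0.372,0],[-0.47,0.372,0.02],[-0.47,0.372,0.04],[-0.47,0.372,0.073],[-0.47,0.372,0.073],[-0.47,0.372,0.073],[-0.47,0.372,0.073]]' --rot '[[0,0,-0.378],[0,0,-0.378],[0,0,-0.378],[0,0,-0.378],[0,0,-0.378],[0,0,-0.378],[0,0,-0.378],[0,0,-0.378],[0,0,-0.378],[0,0,-0.378]]' --hand '[0.37,0.37,0.37,0.37,0.37,0.37,0.37,0.37,0.37,0.37]'

```text
clock: 35.75
eef_pos: [0.512, 0.1025, 0.0823]
orientation: [0.0, 0.662, 0.75, 0.0]
wrist_force: [0.9, -0.7, -0.6]
finger_gap: 0.0399
grasp_force: 12.0
```

```bash
python3 -c "
from h import *
c,p,d=wsnap('w13')
o=ortho('w13',.44,.62,.02,.20,.056,.3)
cv2.imwrite('pics/w13o.png',o[:600,:800]);print(-c['R'].T@c['t'])
"; python3 go.py .5134 .1022 .0437 97
```

```text
[0.512  0.1025 0.0823] [0.000e+00 6.619e-01 7.496e-01 1.000e-04] 35.75 [-0.67  0.48  0.51  2.   -0.35  0.74  0.17]
[0.50282481 0.17718783 0.23645313]
at [0.5121 0.1024 0.0824] phi 97.1 F [-0.2 -0.4 -0.2] gap 0.0401 t 35.8 q7 0.17
travel [-0.0009  0.0031  0.0968] rot [ 0.0004 -0.0002  0.0017]
```

View pics/w13o.png

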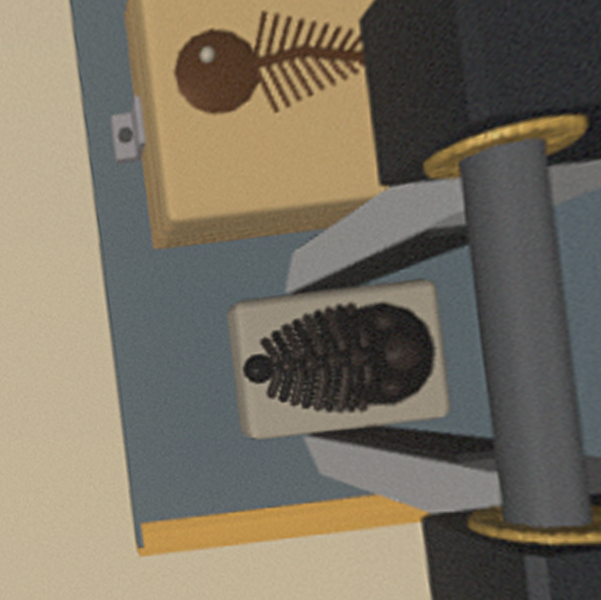

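The trilobite's right end edge at (436,281)–(449,416) puts its centre within about 1 mm of the TCP. The board's front-left corner at (138,553) maps to (0.4433, 0.1545), against 0.4436, 0.1542 predicted. Lowering now.

Request:
send_rows --travel '[[-0.002,0.003,0.03],[-0.002,0.003,0.06],[-0.002,0.003,0.075],[-0.002,0.003,0.085],[-0.002,0.003,0.09],[-0.002,0.003,0.09],[-0.002,0.003,0.09],[-0.002,0.003,0.09],[-0.002,0.003,0.09],[-0.002,0.003,0.09]]' --rot '[[0,0,0],[0,0,0],[0,0,0],[0,0,0],[0,0,0],[0,0,0],[0,0,0],[0,0,0],[0,0,0],[0,0,0]]' --hand '[0.37,0.37,0.37,0.37,0.37,0.37,0.37,0.37,0.37,0.37]'

```text
clock: 36.8
eef_pos: [0.5135, 0.1009, 0.0462]
orientation: [0.0, 0.662, 0.749, 0.0]
wrist_force: [0.7, -0.4, -1.2]
finger_gap: 0.0402
grasp_force: 12.0
```

```bash
python3 go.py .5135 .1017 .0436 97
```

```text
at [0.5135 0.1009 0.0462] phi 97.02 F [ 0.7 -0.4 -1.2] gap 0.0402 t 36.8 q7 0.21
travel [0.002  0.0002 0.0066] rot [ 0.0003 -0.      0.0003]
```

Request:
send_rows --travel '[[0.002,0,0.003],[0.002,0,0.005],[0.002,0,0.0065],[0.002,0,0.0065],[0.002,0,0.0065],[0.002,0,0.0065],[0.002,0,0.0065],[0.002,0,0.0065],[0.002,0,0.0065],[0.002,0,0.0065]]' --rot '[[0,0,0],[0,0,0],[0,0,0],[0,0,0],[0,0,0],[0,0,0],[0,0,0],[0,0,0],[0,0,0],[0,0,0]]' --hand '[0.37,0.37,0.37,0.37,0.37,0.37,0.43,0.47,0.5,0.52]'

```text
clock: 37.8
eef_pos: [0.5133, 0.1017, 0.0435]
orientation: [0.0, 0.662, 0.749, 0.0]
wrist_force: [-0.1, -0.2, 0.2]
finger_gap: 0.0487
grasp_force: 0.0
```

Request:
send_rows --travel '[[0,0,-0.03],[0,0,-0.1],[0,0,-0.2],[0,0,-0.3],[0,0,-0.4],[0,0,-0.5],[0,0,-0.55],[-0.1,-0.2,-0.6],[-0.15,-0.3,-0.6],[-0.15,-0.3,-0.6]]' --rot '[[0,0,0],[0,0,0],[0,0,0],[0,0,0],[0,0,0],[0,0,0],[0,0,0],[0,0,0],[0,0,0],[0,0,0]]' --hand '[0.52,0.52,0.52,0.52,0.52,0.52,0.52,0.52,0.52,0.52]'

```text
clock: 38.8
eef_pos: [0.3995, 0.0256, 0.2839]
orientation: [-0.0, 0.663, 0.749, 0.0]
wrist_force: [0.8, -0.2, 0.7]
finger_gap: 0.0488
grasp_force: 0.0
```

```bash
python3 -c "
from h import *
c,p,d=wsnap('w14')
c,p,d=wsnap('w14')
o=ortho('w14',.43,.72,-.20,.20,.03,.5)
cv2.imwrite('pics/w14o.png',o[:600,:800]);print(-c['R'].T@c['t'])
"
```

```text
[0.3995 0.0256 0.2839] [-2.000e-04  6.629e-01  7.487e-01  3.000e-04] 38.8 [-0.83 -0.1   0.66  2.08  0.06  1.14 -0.08]
[0.3968 0.0232 0.2844] [-0.0009  0.6639  0.7478  0.0009] 38.85 [-0.83 -0.11  0.66  2.08  0.07  1.14 -0.09]
[0.38804868 0.097526   0.43870601]
```

View pics/w14o.png

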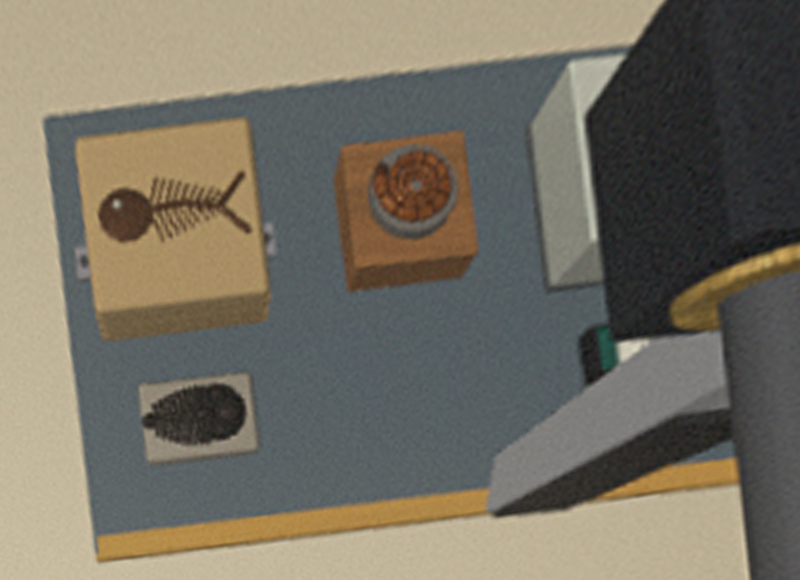

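```bash
python3 - <<'E'
from h import *
ex=np.array([.9926,.1217]);ey=np.array([-.1217,.9926])
c=arm.camera_info("side");p,d=arm.snapshot("side");P=cloud(c,d)
for n,g,z0,z1,R in(("cap",(.5485,-.1245),.024,.04,.045),("tri",(.5135,.102),.024,.04,.05),("riser",(.6137,-.0013),.038,.07,.05),("aml",(.628,-.115),.07,.1,.05),("ams",(.6137,-.0013),.052,.07,.04)):
    m=(d>0)&(np.hypot(P[...,0]-g[0]+.003,P[...,1]-g[1]-.004)<R)&(P[...,2]>z0)&(P[...,2]<z1);q=P[m][:,:2]
    b=np.c_[q@ex-.574,q@ey+.076]*1000
    if len(b): r=cv2.minAreaRect(b.astype(np.float32));print(n,len(b),np.round(r[0],1),np.round(r[1],1),round(r[2],1),"top",P[m][:,2].max().round(3))
s=arm.state();print(s["clock"],abs(s["joint_velocities"]).max())
E
```

```text
cap 148 [ -32.7 -111. ] [51.2 62. ] 2.7 top 0.036
tri 303 [-39.4 116.8] [59.7 65.7] 89.8 top 0.038
riser 407 [34.2  1.2] [65.  59.8] 89.8 top 0.061
aml 326 [  34.6 -108.4] [60.7 56.7] 23.1 top 0.087
ams 118 [33.   6.1] [36.6 37.4] 84.2 top 0.061
38.95 0.07327676324415518
```

```bash
python3 -c "
from station import arm
print(arm.job_done())"
```

```text
the job is handed in; nothing more can be done
None
```

The job is handed in: all five pieces were set in the order asked, at about 39 s, and the nodule was not touched; the caption's final spot rests on the arm's release pose, as the arm hid it in the last view, and I viewed 16 pictures, two over the limit of 14.

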